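# Set up the bench spindle moulder: spacers on, fence in line, lock clicked

### The arm

A 6-joint arm with a two-finger parallel gripper is mounted at the origin on a cart in front of the work surface, level with it; the furniture and walls round the work are solid. World frame = base frame: x ahead of the robot, y to its left, z up, the work surface at z = 0. Lengths are in mm, angles in degrees, forces in N, time in s.
With the tool pointing down it reaches from about 300 to 850 mm from the base axis. Payload 4.2 kg.
Tool frame: the origin (TCP) lies on the centre line of the jaws, within the pads' length; the fingertips stand 14 mm ahead of it and the grasp point (between the pads) lies 5 mm behind it (env.finger_overhang is the z of the fingertips in the tool frame, in mm); z points along the fingers, y is the line along which they close (so a half turn about z gives the same grasp; the last joint's range is limited). The gripper opens to 91 mm and grips with 3 to 60 N. Pads are 32 mm wide; open, the fingers measure 118 mm over their backs; the gripper's body (76 mm by 178 mm) begins 60 mm behind the grasp point.
Start: joints at [63.885, 18.312, 89.639, -0, 72.044, -1.146], TCP at [242.732, 521.271, 227.976] pointing down, gripper open.
Joint ranges: [-177.97, 177.97], [-48.28, 115.42], [12.27, 149.76], [-77.06, 257.06], [2.81, 150.46], [-146.56, 146.56]. Speed limits (degrees/s): [147.25, 147.25, 180, 180, 180, 180].

### API

Orientations are given as [roll, pitch, yaw] about the fixed x, y, z axes, in that order (R = Rz(yaw) Ry(pitch) Rx(roll)).
In Python, from workcell import sensors, viewer, env gives the robot as it stands. The module is installed in compiled form; this text tells all that it offers.
- The arm moves only by the tool step_arm, never from a script. Its argument "plan" is one flat list of numbers, 6 for each row, row after row: the shift along the tool's x, y, z in cm, then the turn, a rotation vector about the tool's x, y, z in rad. In form: [x, y, z, wx, wy, wz, x, y, z, wx, wy, wz, ...]. A call has 1 to 5 rows; each row shifts and turns the commanded pose from where the row before left it, along the tool's axes as they then stand; what a row does not reach is not made up. A row lasts 1/12 s, in which the tool goes at most 41.7 mm and 7.16 degrees, less where a joint would pass 70% of its speed; a pose out of reach is approached as far as the arm can. A call is refused whole if a number of a shift passes 4.17 or a number of a turn 0.125, either way. A call with a gripper value outside its range is refused whole. "hand" is the finger opening in cm, from 0 to 9.12, set as the call begins (left out, the last holds). The fingers move at their own pace and stop on an object; "newtons" is the grip in N (left out, the last holds). Time passes only in rows, so rows that do not move let the fingers close. It gives the time, the measured TCP pose, the force, the opening and the grip force at its end, in the units of the state.
- sensors.state(): the state, without advancing time (a new reading comes with each control period).
- viewer.grab_frame(name): name is "scene" or "top" or "wrist"; returns a dict with "img" (480x640x3 uint8, red, green, blue), "fx", "fy", "cx", "cy" (pixels), "k1" (the pictures are not rectified: a ray, as slopes to the right and down, at radius r is drawn at 1 + k1 r^2 times it, then the intrinsics apply), "position" and "attitude" of the camera in the world. Camera axes: x right, y down, z forward; pixel columns grow to the right and rows downward; lengths in mm; the calibration is good to about 2 mm. A picture is of the moment at which its call begins. There is no depth.
- env.job_done(): hands the job in; it is judged then, once.
Trained networks look in a picture, given as the dict that the camera call returned (one of the last four; its "shot" number tells which), for a name from the list of things; names that differ only in an ending like _2 or _b are one class to them, and where a whole thing is asked for, a point or a joint stands for the part that bears it (a point fixed in the world has none). Each returns a list of dicts, best first, with "score" (0 to 1); they miss things now and then, are a little off and sometimes report something else, mostly with a low value. They report only what shows in the picture. A call takes as long as a camera call.
- viewer.boxes_of(name, picture): "location" ([column, row] in pixels, amid what is visible of it).
- viewer.pinpoint(name, picture): "location" ([column, row] in pixels: a listed point, or the origin of a listed thing).
The state is a dict: "time_s": time; "qpos": joint angles; "qvel": joint speeds; "effort": joint torques, N m; "ee_pos": TCP position; "ee_rot": TCP orientation; "force": force on the tool from outside, world axes, zero at the start; "torque": the same for the moment, N m; "gripper_width": finger opening in mm; "gripper_force": force on a finger pad.
Only numpy, scipy, OpenCV 4.12 (cv2) and the standard library are available. Lean on these libraries where they do the work, as an engineer would, in place of code of your own. Each camera call takes 0.05 s, during which the arm holds its last target. There are 200 camera calls.

### The job

Set up the little bench spindle moulder for its next cut: clear the wood offcut from its table onto the bare desk, lying on a long side, and stack every spacer ring that is here on the spindle. Lay the straightedge flat on the table with its steel edge flush against both halves of the fence, pressing the sliding half back until it is in line with the fixed half, and with the straightedge still lying there turn the lock knob clockwise until it clicks home. Finally lay the straightedge back along its grey felt mat.

Things in the scene. Friction and masses are not known exactly. Their poses are not given: they have to be found in the camera images.
- moulder: bench spindle moulder: green base, aluminium table 260 x 300 mm (x, y) whose top is 68 mm above the desk; fixed. Origin: centre of its footprint at desk level; x points from the operator's edge to the fence, y left along the fence. Behind each fence half stands a green carriage (x 60..130 mm in this frame, 36 mm over the table). Spindle at x = 74, y = 0, in the 100 mm gap between the halves
- spindle_tip (a point): centre of the top of the upright steel spindle, 75 mm above the table. Diameter 20 mm, the last 5 mm taper to 13. Round its foot is a fixed red cutter block, 54 mm diameter; its top, 14 mm above the table, carries the first spacer. A steel tie bar 9 mm high lies 50 mm behind the axis
- fence_face (a point): point on the table top in the face plane of the fixed (left) fence half, midway in the gap, 40 mm in x from the moulder's origin: x points square into the fence, y left along it, z up. Fence 45 mm high, 20 mm thick; fixed half at y 50..145 mm, sliding half at y -50..-145 of this frame
- slide_fence (a joint): m, how far the sliding (right) fence half stands proud of the fixed half, towards the operator: 0 is in line, negative is set back (range -0.012 to 0.013; starts proud). Stays where it is pushed; 4 to 6 N move it while unlocked. It can also be pinched from above and drawn out
- slide_face (a point): foot of the sliding half's face, at the middle of its 95 mm length; moves with it, axes as fence_face
- lock_knob (a joint): rad, turn of the lock knob, clockwise seen from above counts up. Starts at 0 to 0.25. A spring ball resists from about 0.65, crest at 0.95 (0.15 N m); past it the knob snaps on and rests, clicked in, at 1.2 to 1.35, clamping the sliding half. Stop at 1.36. The white mark on the wing then points at the red dot on the carriage
- knob_grip (a point): middle of the black wing grip of the lock knob, on its vertical axis, on the right carriage. The wing is a bar 46 mm long (along this point's x, which turns with the knob), 13 mm thick and 26 mm high, of which 16 mm lie below this point and 10 mm above; z up. With the joint at 0 this x points 0.65 rad left of the moulder's x
- spacer_a: blue anodised spacer ring, outside diameter 42, bore 23, 10 mm high, 60 g, loose, flat on the desk at the start; origin: centre of its underside, z along its axis. Absent in some starts.
- spacer_b: blue anodised spacer ring, outside diameter 42, bore 23, 10 mm high, 60 g, loose, flat on the desk at the start; origin: centre of its underside, z along its axis. Absent in some starts.
- spacer_c: steel spacer ring, outside diameter 42, bore 23, 15 mm high, 60 g, loose, flat on the desk at the start; origin: centre of its underside, z along its axis. Absent in some starts.
- spacer_d: steel spacer ring, outside diameter 42, bore 23, 15 mm high, 60 g, loose, flat on the desk at the start; origin: centre of its underside, z along its axis. Absent in some starts.
- straightedge: aluminium straightedge, 260 mm long (y), 70 wide (x), 6 thick, 0.3 kg, loose. Origin: centre of its underside, z up. Its true steel edge, with the scale along it, is the +x side (x = 35 mm). A blue grip rail stands on it: 12 mm thick, centred at x = -10 mm, 236 long, from 6 to 36 mm above the underside. At the start it lies on the grey felt mat
- edge_left (a point): on the steel edge, 125 mm from the straightedge's middle towards its +y end, at half thickness
- edge_right (a point): on the steel edge, 125 mm from the middle towards its -y end, at half thickness
- mat: grey felt mat 110 x 300 mm (x by y), 3 mm thick, fixed on the desk to the left; origin: centre of its underside, y along its length
- offcut: brown hardwood offcut 115 x 52 x 52 mm (x, y, z), 0.22 kg, loose, lying on the moulder's table at the start; origin: centre of its underside
- offcut_mid (a point): middle of the offcut

How it is judged (in metres and radians):
On the way, in this order (a step that is already met when the one before it is completed fails the run):
1. the straightedge lies flat on the table, its steel edge flush (3 mm) against both fence halves across the gap, and the sliding half is in line within 2.5 mm (x of edge_left in the frame of fence_face between -0.003 and 0.004 m and x of edge_right in the frame of fence_face between -0.003 and 0.004 m and y of straightedge in the frame of fence_face between -0.065 and 0.065 m and z of straightedge in the frame of fence_face between -0.005 and 0.004 m and value of joint slide_fence between -0.0025 and 0.0025 m), for 0.3 s.
2. with the straightedge still flush there, the lock knob is turned clockwise until it has clicked past its detent (all of step 1 and value of joint lock_knob above 1.12 rad), for 0.3 s.
At the end, for the whole second after the job is handed in: all spacers present are on the spindle (within 4 mm of its axis, below its top); sliding half in line within 2.5 mm, knob clicked in (over 1.12 rad); straightedge flat on its mat (27 mm across, 30 mm along, 0.15 rad); offcut on the desk on a long side; all at rest (horizontal distance between each of spacer_a, spacer_b, spacer_c, spacer_d and spindle_tip below 0.004 m and z of each of spacer_a, spacer_b, spacer_c, spacer_d in the frame of fence_face below 0.068 m and linear speed of each of spacer_a, spacer_b, spacer_c, spacer_d, straightedge, offcut below 0.02 m/s and value of joint slide_fence between -0.0025 and 0.0025 m and value of joint lock_knob above 1.12 rad and x of straightedge in the frame of mat between -0.027 and 0.027 m and y of straightedge in the frame of mat between -0.03 and 0.03 m and z of straightedge in the frame of mat between -0.002 and 0.008 m and angle between the y axis of straightedge and the y axis of mat, either way round below 0.15 rad and height (world z) of offcut_mid below 0.036 m); the robot touches nothing.
Of spacer_a, spacer_b, spacer_c, spacer_d only 3 to 4 are there at a start; the rules pass over those that are not, and their reading is None.
At some moment in a run one of spacer_a, spacer_b, spacer_c, spacer_d, straightedge may be knocked a few centimetres aside while the robot is not near it.
Once in a run the grip may slacken for a moment while it holds something.
It also fails if it takes over 210 s, if anything falls off the work surface, if the arm or the gripper's body presses on something with over 40 N, if the wrist force passes 120 N, or if a joint passes its speed limit or range.

## Working session

There is one attempt and no reset: what is moved stays moved. The work goes in short steps, Python scripts to look and compute and a tool call to move; the robot and the scene stay as the last step left them, time stands still between calls to the robot, and variables do not carry over. Pictures are saved under pics/ and viewed, at most 14 in all, crops included, and the job is handed in when it is done.

Besides the shell and the picture viewer there is one more tool, called after "Call:" as a command line: name --argument value ..., lists and objects as JSON in quotes. step_arm: Moves the arm, as the interface text tells. Its arguments: {"type":"object","properties":{"plan":{"type":"array","items":{"type":"number"}},"hand":{"type":"number"},"newtons":{"type":"number"}},"required":["plan"]}

```bash
mkdir -p pics; cat > h.py <<'E'
import numpy as np, cv2
from scipy.spatial.transform import Rotation as R
from workcell import sensors, viewer, env
def rot(a):
    a=np.array(a,float)
    if a.shape==(3,3): return a
    return R.from_euler('xyz',a,degrees=True).as_matrix() if a.size==3 else R.from_quat(a).as_matrix()
def ray(p,uv):
    K=np.array([[p['fx'],0,p['cx']],[0,p['fy'],p['cy']],[0,0,1.]])
    x=cv2.undistortPoints(np.array([[uv]],float),K,np.array([p['k1'],0,0,0,0.]))[0,0]
    d=rot(p['attitude'])@np.array([x[0],x[1],1]); return np.array(p['position'],float),d/np.linalg.norm(d)
def onz(p,uv,z):
    o,d=ray(p,uv); return o+d*(z-o[2])/d[2]
def proj(p,X):
    c=rot(p['attitude']).T@(np.array(X,float)-np.array(p['position'])); s=c[:2]/c[2]; s=s*(1+p['k1']*(s@s))
    return np.array([p['fx']*s[0]+p['cx'],p['fy']*s[1]+p['cy']])
def tri(obs):
    A=np.zeros((3,3));b=np.zeros(3)
    for p,uv in obs:
        o,d=ray(p,uv);M=np.eye(3)-np.outer(d,d);A+=M;b+=M@o
    X=np.linalg.solve(A,b)
    return X,[float(np.linalg.norm(np.cross(X-ray(p,uv)[0],ray(p,uv)[1]))) for p,uv in obs]
def save(p,n): cv2.imwrite('pics/'+n+'.png',p['img'][:,:,::-1])
def pts(p,names):
    for n in names:
        print(n,[(np.round(r['location'],1).tolist(),round(r['score'],2)) for r in viewer.pinpoint(n,p)[:5]])
E
python3 - <<'E'
from h import *
s=sensors.state(); print(s['time_s'],s['ee_pos'],s['ee_rot'],s['force'],env.finger_overhang)
N=['moulder','spindle_tip','fence_face','slide_face','knob_grip','spacer_a','spacer_c','straightedge','edge_left','edge_right','mat','offcut','offcut_mid']
for n in ('scene','top'):
    p=viewer.grab_frame(n); save(p,n+'0'); print(n,p['fx'],p['k1'],p['position'],np.round(p['attitude'],3).tolist())
    pts(p,N)
print(sensors.state()['time_s'])
E
```

```text
0.0 [242.50167238 520.82935912 227.10981374] [-1.79898020e+02 -2.21035490e-03  1.55031259e+02] [-0.01500614  0.40140738 -0.48402161] 14.0
scene 601.6721106763079 -0.16719383064674573 [ 530.44077329 1103.06020498  863.38970264] [-127.197, 0.138, 179.501]
moulder [([356.2, 213.5], 0.72)]
spindle_tip [([326.9, 165.1], 0.76)]
fence_face [([341.3, 192.1], 0.76)]
slide_face [([357.8, 305.4], 0.62)]
knob_grip [([272.9, 348.3], 0.7), ([312.9, 145.9], 0.52)]
spacer_a [([395.0, 302.1], 0.77), ([358.9, 304.8], 0.74), ([288.5, 302.2], 0.68), ([325.5, 297.7], 0.63)]
spacer_c [([395.0, 302.1], 0.77), ([358.9, 304.8], 0.74), ([288.5, 302.2], 0.68), ([325.5, 297.7], 0.63)]
straightedge [([337.7, 358.6], 0.77)]
edge_left [([394.0, 302.8], 0.74), ([267.7, 352.8], 0.57)]
edge_right [([397.4, 339.6], 0.9)]
mat [([329.5, 365.5], 0.66)]
offcut [([376.3, 186.5], 0.82)]
offcut_mid [([375.7, 176.4], 0.93)]
top 556.3416311438228 -0.12127229904822179 [ 315.74765994   73.31796117 1310.52690163] [-170.984, 1.359, -91.167]
moulder [([399.5, 263.7], 0.71), ([221.7, 295.5], 0.61)]
spindle_tip [([403.6, 223.6], 0.93)]
fence_face [([401.5, 238.1], 0.77)]
slide_face [([446.8, 245.3], 0.77)]
knob_grip [([448.1, 208.8], 0.8)]
spacer_a [([269.4, 296.9], 0.63), ([273.8, 235.8], 0.63), ([275.4, 203.4], 0.61), ([266.2, 259.5], 0.56)]
spacer_c [([269.4, 296.9], 0.63), ([273.8, 235.8], 0.63), ([275.4, 203.4], 0.61), ([266.2, 259.5], 0.56)]
straightedge [([266.9, 260.8], 0.72), ([206.8, 245.4], 0.68)]
edge_left [([215.6, 193.9], 0.85)]
edge_right [([220.5, 294.9], 0.95)]
mat [([201.4, 241.2], 0.57)]
offcut [([413.5, 278.2], 0.81)]
offcut_mid [([416.1, 278.1], 0.96)]
1.4
```

View pics/scene0.png

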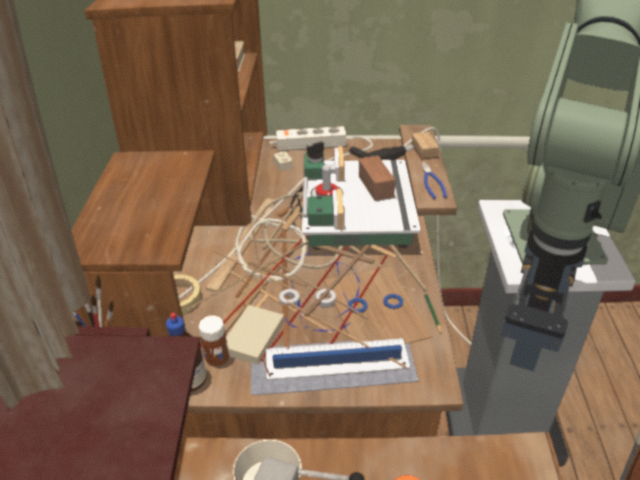

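View pics/top0.png

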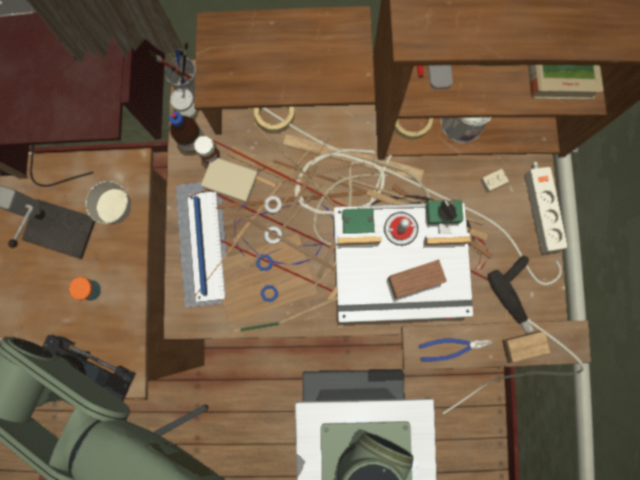

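```bash
python3 - <<'E'
from h import *
S=viewer.grab_frame('scene');T=viewer.grab_frame('top')
D=dict(moulder=((356.2,213.5),(399.5,263.7)),tip=((326.9,165.1),(403.6,223.6)),fence=((341.3,192.1),(401.5,238.1)),knob=((312.9,145.9),(448.1,208.8)),
r1=((395,302.1),(269.4,296.9)),r2=((358.9,304.8),(266.2,259.5)),r3=((325.5,297.7),(273.8,235.8)),r4=((288.5,302.2),(275.4,203.4)),
se=((337.7,358.6),(206.8,245.4)),eL=((267.7,352.8),(215.6,193.9)),eR=((397.4,339.6),(220.5,294.9)),mat=((329.5,365.5),(201.4,241.2)),off=((375.7,176.4),(416.1,278.1)))
for k,(a,b) in D.items():
    X,e=tri([(S,a),(T,b)]); print(k,X.round(1),np.round(e,1))
print('top on plane: tip',onz(T,D['tip'][1],143),'rings',[onz(T,D[r][1],0).round(1)[:2] for r in('r1','r2','r3','r4')],'eL',onz(T,D['eL'][1],6),'eR',onz(T,D['eR'][1],6),'slideface',onz(T,(446.8,245.3),68),'fence',onz(T,D['fence'][1],68))
for uv in [(389,292),(393,299),(441,263),(446,283)]: print('offcut corner',onz(T,uv,120).round(0))
for uv in [(337,318),(336,210),(471,315)]: print('table corner',onz(T,uv,68).round(0))
print('desk spots',[onz(T,uv,0).round(0)[:2] for uv in[(305,300),(305,260),(180,335)]])
E
```

```text
moulder [465.6 -92.3   1.8] [1.6 1.6]
tip [535.7 -86.9 143.5] [2. 2.]
fence [509.2 -89.8  68.5] [5.3 5.3]
knob [ 568.5 -185.7  138.3] [3.6 3.6]
r1 [395.9 216.4  -0.6] [3.3 3.3]
r2 [477.5 224.2   2.2] [3.8 3.8]
r3 [539.9 204.8   2.8] [1.9 1.9]
r4 [619.6 202.  -11.4] [0.8 0.8]
se [518.8 366.9   1.9] [0.1 0.1]
eL [648.7 347.8  -3.4] [2.1 2.1]
eR [402.  330.6  11.4] [3.3 3.3]
mat [532.  380.8  -1.6] [2.2 2.2]
off [ 421.2 -115.5   94.4] [0.3 0.3]
top on plane: tip [533.80437234 -86.688453   143.        ] rings [array([392.6, 217. ]), array([481.7, 223.9]), array([538.4, 205.3]), array([617.8, 200.8])] eL [644.157357   345.98798805   6.        ] eR [399.11884357 332.22720238   6.        ] slideface [ 495.62905413 -192.77150216   68.        ] fence [514.58219832 -90.70055263  68.        ]
offcut corner [390. -52. 120.]
offcut corner [375. -60. 120.]
offcut corner [ 450. -167.  120.]
offcut corner [ 406. -175.  120.]
table corner [339.  60.  68.]
table corner [583.  56.  68.]
table corner [ 338. -239.   68.]
desk spots [array([384., 133.]), array([478., 131.]), array([306., 430.])]
```

```bash
cat >> h.py <<'E'
def plan(*wps,cap=40.,start=None):
    """wps: (x,y,z,yaw) tool-down waypoints -> rows; printed in calls of 5"""
    s=sensors.state(); P=np.array(s['ee_pos']);M=rot(s['ee_rot']); rows=[]
    for x,y,z,yaw in wps:
        G=np.array([x,y,z],float);RG=rot([180,0,yaw]);W=R.from_matrix(M.T@RG).as_rotvec()
        n=max(1,int(np.ceil(max(np.linalg.norm(G-P)/cap,np.linalg.norm(W)/.12))))
        d=(G-P)/n
        for i in range(n):
            sh=np.round(M.T@d/10,2);w=np.round(W/n,3)
            rows.append([*sh,*w]); M=M@R.from_rotvec(w).as_matrix()
        P=G
    for i in range(0,len(rows),5): print('['+', '.join(f'{v:g}' for r in rows[i:i+5] for v in np.array(r)+0.)+']')
E
python3 -c "
from h import *
plan((421,-115,280,105))"
```

```text
[-2.53, -2.95, -0.31, 0, 0, 0.051, -2.68, -2.82, -0.31, 0, 0, 0.051, -2.82, -2.68, -0.31, 0, 0, 0.051, -2.95, -2.53, -0.31, 0, 0, 0.051, -3.08, -2.38, -0.31, 0, 0, 0.051]
[-3.19, -2.22, -0.31, 0, 0, 0.051, -3.3, -2.05, -0.31, 0, 0, 0.051, -3.4, -1.88, -0.31, 0, 0, 0.051, -3.49, -1.7, -0.31, 0, 0, 0.051, -3.58, -1.52, -0.31, 0, 0, 0.051]
[-3.65, -1.34, -0.31, 0, 0, 0.051, -3.71, -1.15, -0.31, 0, 0, 0.051, -3.77, -0.96, -0.31, 0, 0, 0.051, -3.81, -0.77, -0.31, 0, 0, 0.051, -3.84, -0.57, -0.31, 0, 0, 0.051]
[-3.87, -0.38, -0.31, 0, 0, 0.051, -3.88, -0.18, -0.31, 0, 0, 0.051]
```

Call:
step_arm --plan '[-2.53,-2.95,-0.31,0,0,0.051,-2.68,-2.82,-0.31,0,0,0.051,-2.82,-2.68,-0.31,0,0,0.051,-2.95,-2.53,-0.31,0,0,0.051,-3.08,-2.38,-0.31,0,0,0.051]' --hand 8

```text
time_s: 1.92
ee_pos: [295.2, 332.4, 243.6]
ee_rot: [180.0, 0.0, 140.3]
force: [0.4, 0.1, -0.2]
gripper_width: 80.1
gripper_force: 0.0
```

Call:
step_arm --plan '[-3.19,-2.22,-0.31,0,0,0.051,-3.3,-2.05,-0.31,0,0,0.051,-3.4,-1.88,-0.31,0,0,0.051,-3.49,-1.7,-0.31,0,0,0.051,-3.58,-1.52,-0.31,0,0,0.051]'

```text
time_s: 2.33
ee_pos: [347.6, 145.2, 259.4]
ee_rot: [179.9, 0.0, 125.7]
force: [0.8, 0.5, -0.4]
gripper_width: 79.7
gripper_force: 0.0
```

Call:
step_arm --plan '[-3.65,-1.34,-0.31,0,0,0.051,-3.71,-1.15,-0.31,0,0,0.051,-3.77,-0.96,-0.31,0,0,0.051,-3.81,-0.77,-0.31,0,0,0.051,-3.84,-0.57,-0.31,0,0,0.051]'

```text
time_s: 2.75
ee_pos: [400.1, -42.2, 275.0]
ee_rot: [179.9, 0.0, 111.0]
force: [0.9, -0.1, -0.8]
gripper_width: 80.1
gripper_force: 0.0
```

Call:
step_arm --plan '[-3.87,-0.38,-0.31,0,0,0.051,-3.88,-0.18,-0.31,0,0,0.051,0,0,0,0,0,0,0,0,0,0,0,0]'

```text
time_s: 3.08
ee_pos: [421.2, -116.6, 280.5]
ee_rot: [-180.0, -0.0, 105.1]
force: [0.4, 0.3, -0.5]
gripper_width: 79.9
gripper_force: 0.0
```

```bash
python3 - <<'E'
from h import *
s=sensors.state(); print(s['time_s'],s['ee_pos'],s['ee_rot'],s['force'])
p=viewer.grab_frame('wrist'); save(p,'w1'); print(p['position'],p['attitude'],p['fx'],p['k1'])
pts(p,['offcut_mid','spindle_tip','knob_grip','slide_face','fence_face'])
E
```

```text
3.0833 [ 421.1616528  -116.58965218  280.50755851] [-1.79993264e+02 -2.62210757e-02  1.05140369e+02] [ 0.41033086  0.27242608 -0.54153465]
[403.95366533 -52.9153441  438.46735112] [1.66408235e+02 3.75261085e-02 1.50882789e+01] 350.9541988363685 -0.012975252644185134
offcut_mid [([315.5, 216.9], 0.67)]
spindle_tip [([455.0, 235.3], 0.97)]
knob_grip [([364.3, 298.5], 0.74)]
slide_face [([367.1, 298.8], 0.87)]
fence_face [([399.0, 214.2], 0.94)]
```

View pics/w1.png

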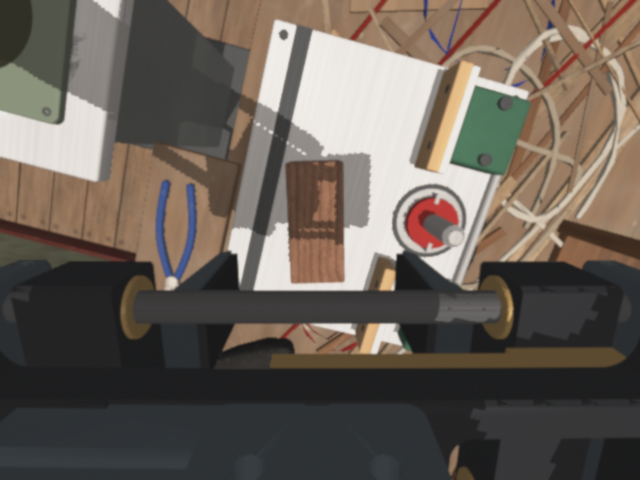

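```bash
python3 - <<'E'
from h import *
p=viewer.grab_frame('wrist')
for uv in [(287,162),(343,160),(344,283),(291,283)]: print(onz(p,uv,120).round(1), proj(p,onz(p,uv,120)).round(0))
print('mid',onz(p,(315.5,216.9),94).round(1),'tip',onz(p,(455,235.3),143).round(1),'fence',onz(p,(399,214.2),68).round(1),'slide',onz(p,(367.1,298.8),68).round(1))
# left fence foot line, table left edge
for uv,z in [((416,166),113),((461,65),113),((276,20),68),((228,250),68)]: print(uv,onz(p,uv,z).round(1))
E
```

```text
[380.1 -65.7 120. ] [287. 162.]
[427.6 -50.8 120. ] [343. 160.]
[ 461.4 -161.9  120. ] [344. 283.]
[ 412.1 -175.5  120. ] [291. 283.]
mid [ 418.8 -111.4   94. ] tip [537.5 -86.  143. ] fence [505.4 -89.3  68. ] slide [ 501.6 -191.4   68. ]
(416, 166) [493.8 -38.2 113. ]
(461, 65) [503.1  52.8 113. ]
(276, 20) [333.5  57.1  68. ]
(228, 250) [ 337.2 -177.1   68. ]
```

```bash
python3 - <<'E'
from h import *
plan((420,-114,200,106.5),(420,-114,100,106.5))
E
```

```text
[0, -0.03, 2.69, 0, 0, -0.006, 0, -0.03, 2.69, 0, 0, -0.006, 0, -0.03, 2.69, 0, 0, -0.006, 0, 0, 3.33, 0, 0, 0, 0, 0, 3.33, 0, 0, 0]
[0, 0, 3.33, 0, 0, 0]
```

Call:
step_arm --plan '[0,-0.03,2.7,0,0,-0.006,0,-0.03,2.7,0,0,-0.006,0,-0.03,2.7,0,0,-0.006,0,0,3.3,0,0,0,0,0,3.3,0,0,0]'

```text
time_s: 3.85
ee_pos: [420.4, -114.6, 133.0]
ee_rot: [179.9, 0.1, 106.5]
force: [0.5, 0.0, -0.1]
gripper_width: 79.7
gripper_force: 0.0
```

Call:
step_arm --plan '[0,0,3.3,0,0,0,0,0,0,0,0,0]'

```text
time_s: 4.02
ee_pos: [415.9, -113.3, 96.1]
ee_rot: [-179.4, -0.4, 106.5]
force: [-1.2, -0.3, -0.7]
gripper_width: 80.0
gripper_force: 0.0
```

Call:
step_arm --plan '[0,0,0,0,0,0,0,0,0,0,0,0,0,0,0,0,0,0,0,0,0,0,0,0,0,0,0,0,0,0]' --hand 0 --newtons 30

```text
time_s: 4.43
ee_pos: [420.9, -115.6, 102.2]
ee_rot: [179.9, 0.1, 106.4]
force: [-1.3, -0.1, 3.7]
gripper_width: 52.0
gripper_force: 30.0
```

Call:
step_arm --plan '[0,0,-3,0,0,0,0,0,-3,0,0,0,0,0,-3,0,0,0,0,0,-3,0,0,0]'

```text
time_s: 4.77
ee_pos: [419.7, -115.1, 222.4]
ee_rot: [180.0, 0.0, 106.4]
force: [1.6, -0.8, -2.0]
gripper_width: 51.9
gripper_force: 30.0
```

```bash
python3 - <<'E'
from h import *
plan((384,130,210,175),(384,130,34.5,175),)
E
```

```text
[2.45, 0.35, 0.12, 0, 0, -0.12, 2.39, 0.64, 0.12, 0, 0, -0.12, 2.3, 0.92, 0.12, 0, 0, -0.12, 2.17, 1.19, 0.12, 0, 0, -0.12, 2.01, 1.44, 0.12, 0, 0, -0.12]
[1.83, 1.67, 0.12, 0, 0, -0.12, 1.61, 1.88, 0.12, 0, 0, -0.12, 1.38, 2.06, 0.12, 0, 0, -0.12, 1.12, 2.21, 0.12, 0, 0, -0.12, 0.85, 2.33, 0.12, 0, 0, -0.12]
[0, 0, 3.51, 0, 0, 0, 0, 0, 3.51, 0, 0, 0, 0, 0, 3.51, 0, 0, 0, 0, 0, 3.51, 0, 0, 0, 0, 0, 3.51, 0, 0, 0]
```

Call:
step_arm --plan '[2.45,0.35,0.12,0,0,-0.12,2.39,0.64,0.12,0,0,-0.12,2.3,0.92,0.12,0,0,-0.12,2.17,1.19,0.12,0,0,-0.12,2.01,1.44,0.12,0,0,-0.12]'

```text
time_s: 5.18
ee_pos: [401.7, 8.2, 215.1]
ee_rot: [180.0, 0.0, 141.1]
force: [-0.7, -0.2, -2.6]
gripper_width: 51.8
gripper_force: 30.0
```

Call:
step_arm --plan '[1.83,1.67,0.12,0,0,-0.12,1.61,1.88,0.12,0,0,-0.12,1.38,2.06,0.12,0,0,-0.12,1.12,2.21,0.12,0,0,-0.12,0.85,2.33,0.12,0,0,-0.12]'

```text
time_s: 5.6
ee_pos: [383.8, 130.9, 209.0]
ee_rot: [180.0, 0.0, 175.5]
force: [0.9, 0.0, -2.4]
gripper_width: 52.1
gripper_force: 30.0
```

Call:
step_arm --plan '[0,0,3.5,0,0,0,0,0,3.5,0,0,0,0,0,3.5,0,0,0,0,0,3.5,0,0,0,0,0,2,0,0,0]'

```text
time_s: 6.02
ee_pos: [382.5, 129.4, 46.3]
ee_rot: [-179.9, -0.2, 175.2]
force: [-0.5, -0.6, -1.9]
gripper_width: 51.7
gripper_force: 30.0
```

Call:
step_arm --plan '[0,0,0.7,0,0,0,0,0,0.5,0,0,0,0,0,0,0,0,0,0,0,0,0,0,0]'

```text
time_s: 6.35
ee_pos: [385.5, 130.1, 37.7]
ee_rot: [179.9, 0.1, 175.1]
force: [0.8, 1.5, -2.1]
gripper_width: 52.1
gripper_force: 30.0
```

Call:
step_arm --plan '[0,0,0.3,0,0,0,0,0,0,0,0,0]'

```text
time_s: 6.52
ee_pos: [385.1, 130.0, 34.4]
ee_rot: [179.9, 0.1, 175.1]
force: [-0.1, -0.0, -2.1]
gripper_width: 52.1
gripper_force: 30.0
```

Call:
step_arm --plan '[0,0,0,0,0,0,0,0,0,0,0,0,0,0,0,0,0,0]' --hand 7

```text
time_s: 6.77
ee_pos: [384.9, 130.0, 34.1]
ee_rot: [180.0, 0.1, 175.1]
force: [0.5, 0.3, 0.1]
gripper_width: 68.3
gripper_force: 0.0
```

Call:
step_arm --plan '[0,0,-2,0,0,0,0,0,-4,0,0,0,-4,1,-4,0,0,0,-4,1,-4,0,0,0,-4,1,-4,0,0,0]'

```text
time_s: 7.18
ee_pos: [473.7, 144.2, 183.1]
ee_rot: [180.0, 0.1, 175.2]
force: [1.3, -0.6, -1.2]
gripper_width: 70.0
gripper_force: 0.0
```

Call:
step_arm --plan '[-4,2,-2,0,0,0,-4,2,0,0,0,0,-2,2,0,0,0,0,0,0,0,0,0,0,0,0,0,0,0,0]'

```text
time_s: 7.6
ee_pos: [569.0, 192.3, 197.0]
ee_rot: [-180.0, -0.1, 175.2]
force: [-0.5, -0.3, 0.0]
gripper_width: 70.1
gripper_force: 0.0
```

```bash
python3 - <<'E'
from h import *
s=sensors.state(); print(s['time_s'],s['ee_pos'],s['ee_rot'],s['force'])
p=viewer.grab_frame('wrist'); save(p,'w2')
for r in viewer.pinpoint('spacer_a',p): print(r['location'],round(r['score'],2),onz(p,r['location'],0).round(1))
pts(p,['offcut_mid'])
E
```

```text
7.6 [569.04940124 192.31021473 196.97715838] [-1.79976334e+02 -6.40275302e-02  1.75184752e+02] [-0.54456234 -0.34836223  0.02931112]
[349.9, 122.5] 0.85 [478.3 232.4   0. ]
[325.7, 39.9] 0.82 [403.8 214.8   0. ]
[330.5, 260.1] 0.66 [615.2 203.2   0. ]
[327.9, 190.7] 0.63 [542.  206.1   0. ]
offcut_mid [([222.9, 14.2], 0.65), ([227.8, 27.5], 0.56)]
```

View pics/w2.png

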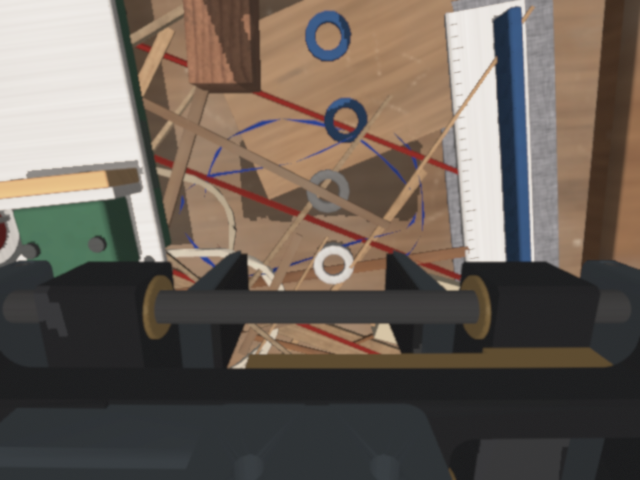

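Call:
step_arm --plan '[-1.15,0.35,3,0,0,0,-1.15,0.35,3,0,0,0,-1.15,0.35,3,0,0,0,-1.15,0.35,3,0,0,0,0,0,0,0,0,0]' --hand 5.6

```text
time_s: 8.17
ee_pos: [612.8, 200.4, 71.9]
ee_rot: [-179.8, -0.5, 175.1]
force: [0.2, -0.2, -1.6]
gripper_width: 56.2
gripper_force: 0.0
```

Call:
step_arm --plan '[0,0,0,0,0,0,0,0,0,0,0,0]'

```text
time_s: 8.33
ee_pos: [615.5, 201.6, 79.3]
ee_rot: [180.0, 0.1, 175.1]
force: [-0.8, -1.0, 0.0]
gripper_width: 56.5
gripper_force: 0.0
```

```bash
python3 - <<'E'
from h import *
s=sensors.state(); print(s['time_s'],s['ee_pos'],s['ee_rot'],s['force'])
p=viewer.grab_frame('wrist'); save(p,'w3')
for r in viewer.pinpoint('spacer_c',p): print(r['location'],round(r['score'],2),onz(p,r['location'],0).round(1))
for r in viewer.boxes_of('spacer_c',p): print(r['location'],round(r['score'],2),onz(p,r['location'],7).round(1))
E
```

```text
8.3333 [615.52014558 201.62562836  79.28387385] [1.79969470e+02 7.12693244e-02 1.75128977e+02] [-0.82236    -0.96832225  0.00903375]
[341.7, 26.8] 0.84 [477.2 229.1   0. ]
[322.0, 250.0] 0.81 [617.  205.5   0. ]
[321.7, 239.3] 0.96 [607.5 206.    7. ]
[318.7, 118.1] 0.83 [529.6 210.6   7. ]
[329.9, 34.5] 0.63 [482.9 221.2   7. ]
```

View pics/w3.png

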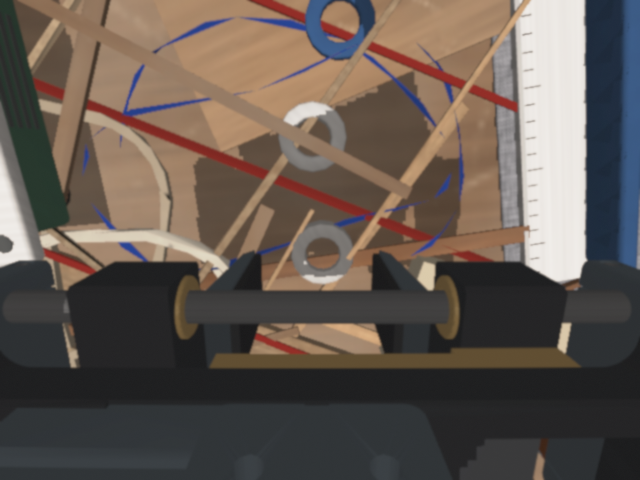

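```bash
cat >> h.py <<'E'
def ringfit(p,X,h,win=1.5):
    """refine ring centre: best annulus contrast (top face, z=h) near X"""
    g=cv2.GaussianBlur(cv2.cvtColor(p['img'],cv2.COLOR_RGB2GRAY),(3,3),0).astype(float)
    gx=cv2.Sobel(g,cv2.CV_64F,1,0);gy=cv2.Sobel(g,cv2.CV_64F,0,1)
    t=np.linspace(0,2*np.pi,72,endpoint=False);best=(-1,)
    for dx in np.arange(-12,12.1,1):
        for dy in np.arange(-12,12.1,1):
            sc=0
            for r in (21,11.5):
                q=np.array([proj(p,(X[0]+dx+r*np.cos(a),X[1]+dy+r*np.sin(a),h)) for a in t])
                c=proj(p,(X[0]+dx,X[1]+dy,h));n=(q-c)/np.linalg.norm(q-c,axis=1)[:,None]
                i=np.round(q).astype(int);i[:,0]=i[:,0].clip(0,639);i[:,1]=i[:,1].clip(0,479)
                sc+=np.minimum(abs(gx[i[:,1],i[:,0]]*n[:,0]+gy[i[:,1],i[:,0]]*n[:,1]),150).sum()
            if sc>best[0]: best=(sc,X[0]+dx,X[1]+dy)
    return best
E
python3 - <<'E'
from h import *
p=viewer.grab_frame('wrist')
print(onz(p,(322.5,252),15)); print(ringfit(p,(616,205),15)); print(ringfit(p,(536,208),15));print(ringfit(p,(480,224),10))
print(onz(p,(312.5,136),15))
E
```

```text
[615.18052666 206.26514308  15.        ]
(np.float64(9477.041860729618), np.float64(615.0), np.float64(205.0))
(np.float64(9403.081271732606), np.float64(541.0), np.float64(206.0))
(np.float64(10208.097201601377), np.float64(477.0), np.float64(227.0))
[541.06536877 206.1930281   15.        ]
```

Call:
step_arm --plan '[0.08,0.38,2.5,0,0,0,0,0,2.3,0,0,0,0,0,1,0,0,0,0,0,0.43,0,0,0,0,0,0,0,0,0]'

```text
time_s: 8.95
ee_pos: [615.1, 205.7, 15.6]
ee_rot: [-180.0, -0.0, 175.1]
force: [-0.1, -0.2, -0.1]
gripper_width: 55.8
gripper_force: 0.0
```

Call:
step_arm --plan '[0,0,0,0,0,0,0,0,0,0,0,0,0,0,0,0,0,0,0,0,0,0,0,0]' --hand 0 --newtons 25

```text
time_s: 9.28
ee_pos: [616.0, 206.0, 16.6]
ee_rot: [179.9, 0.1, 175.1]
force: [-0.7, -0.0, 3.6]
gripper_width: 41.1
gripper_force: 25.0
```

Call:
step_arm --plan '[0,0,-3,0,0,0,0,0,-4,0,0,0,0,0,-4,0,0,0,0,0,-4,0,0,0,0,0,-4,0,0,0]'

```text
time_s: 9.7
ee_pos: [614.7, 205.5, 207.5]
ee_rot: [180.0, 0.0, 175.1]
force: [0.9, -0.3, 0.7]
gripper_width: 41.3
gripper_force: 25.0
```

```bash
python3 - <<'E'
from h import *
plan((536,-40,210,174.5))
E
```

```text
[0.82, -3.59, -0.04, 0, 0, 0.002, 0.82, -3.59, -0.04, 0, 0, 0.002, 0.81, -3.59, -0.04, 0, 0, 0.002, 0.8, -3.6, -0.04, 0, 0, 0.002, 0.79, -3.6, -0.04, 0, 0, 0.002]
[0.79, -3.6, -0.04, 0, 0, 0.002, 0.78, -3.6, -0.04, 0, 0, 0.002]
```

Call:
step_arm --plan '[0.8,-3.6,0,0,0,0.002,0.8,-3.6,0,0,0,0.002,0.8,-3.6,0,0,0,0.002,0.8,-3.6,0,0,0,0.002,0.8,-3.6,0,0,0,0.002]'

```text
time_s: 10.12
ee_pos: [558.4, 28.6, 205.7]
ee_rot: [180.0, 0.0, 174.6]
force: [0.1, -0.6, -1.2]
gripper_width: 41.3
gripper_force: 25.0
```

Call:
step_arm --plan '[0.8,-3.6,0,0,0,0.002,0.8,-3.6,0,0,0,0.002,0,0,0,0,0,0,0,0,0,0,0,0]'

```text
time_s: 10.45
ee_pos: [536.0, -41.7, 205.8]
ee_rot: [180.0, 0.0, 174.1]
force: [0.9, 0.4, 0.2]
gripper_width: 41.4
gripper_force: 25.0
```

```bash
python3 - <<'E'
from h import *
s=sensors.state(); print(s['time_s'],s['ee_pos'],s['ee_rot'],s['force'],s['gripper_width'])
p=viewer.grab_frame('wrist'); save(p,'w4')
pts(p,['spindle_tip','fence_face','knob_grip','slide_face','spacer_c'])
r=viewer.pinpoint('spindle_tip',p)
for q in r: print(onz(p,q['location'],143).round(1))
E
```

```text
10.45 [535.9838798  -41.66273901 205.75659701] [1.79979753e+02 2.64023161e-02 1.74134681e+02] [0.92259597 0.43815672 0.17881704] 41.396460640016635
spindle_tip [([242.2, 266.1], 0.82)]
fence_face [([138.9, 206.2], 0.16)]
knob_grip [([111.1, 315.8], 0.62)]
slide_face [([140.8, 207.2], 0.93)]
spacer_c [([553.5, 197.4], 0.86), ([570.6, 52.2], 0.82), ([312.4, 283.1], 0.8), ([581.5, 133.6], 0.59)]
[538.3 -91.2 143. ]
```

View pics/w4.png

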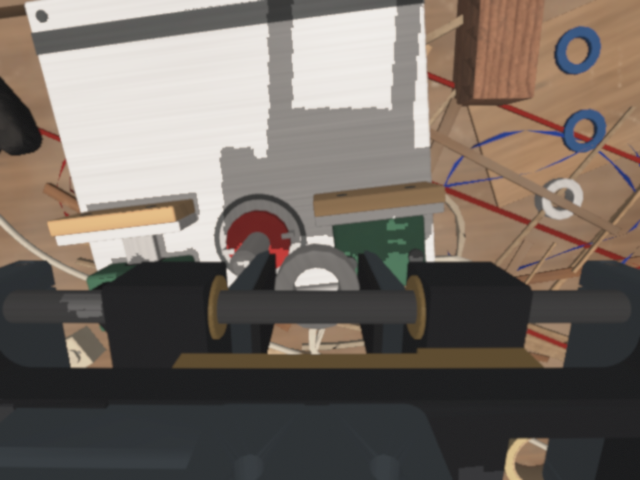

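Call:
step_arm --plan '[-2.2,-2.05,0,0,0,0,-2.2,-2.05,0,0,0,0,0,0,0,0,0,0,0,0,0,0,0,0]'

```text
time_s: 11.13
ee_pos: [576.9, -85.4, 204.8]
ee_rot: [180.0, -0.0, 174.3]
force: [-0.0, 0.2, -1.3]
gripper_width: 41.2
gripper_force: 25.0
```

```bash
python3 - <<'E'
from h import *
s=sensors.state(); P=s['ee_pos'];print(s['time_s'],P,s['ee_rot'],s['force'],s['gripper_width'])
p=viewer.grab_frame('wrist'); save(p,'w5')
pts(p,['spindle_tip','fence_face','knob_grip','slide_face','spacer_c'])
for q in viewer.pinpoint('spindle_tip',p): print(onz(p,q['location'],143).round(1))
print('ring in hand',ringfit(p,P,P[2]-2), 'tcp px',proj(p,(P[0],P[1],P[2]-2)))
E
```

```text
11.1333 [576.94246671 -85.41082516 204.78088953] [ 1.79977908e+02 -4.62332371e-02  1.74306683e+02] [-0.0266763   0.24681499 -1.29541772] 41.2319861436026
spindle_tip [([300.9, 200.9], 0.73), ([158.2, 254.8], 0.68)]
fence_face [([298.6, 143.8], 0.85)]
knob_grip [([157.4, 255.3], 0.75)]
slide_face []
spacer_c [([312.6, 280.7], 0.93), ([622.0, 3.3], 0.66), ([602.8, 155.6], 0.61), ([633.3, 81.6], 0.55)]
[540.1 -91.5 143. ]
[ 565.9 -188.2  143. ]
ring in hand (np.float64(7593.901367598406), np.float64(566.9424667079362), np.float64(-75.41082516454871)) tcp px [316.32598776 291.06842192]
```

View pics/w5.png

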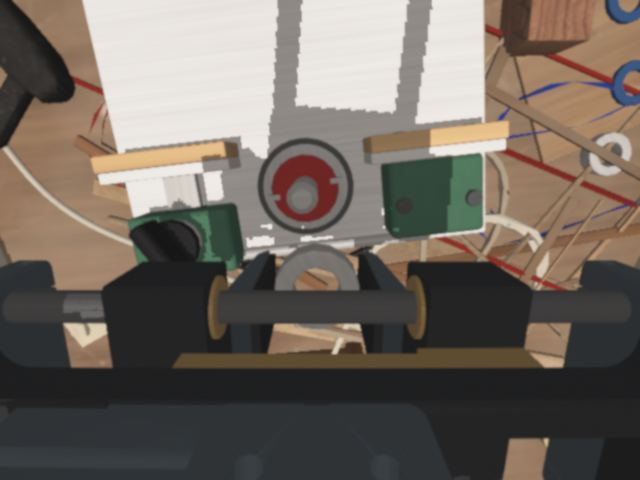

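```bash
python3 - <<'E'
from h import *
p=viewer.grab_frame('wrist')
print(onz(p,(305.5,184.5),68).round(1),onz(p,(305,188),82).round(1),[ (uv,onz(p,uv,143).round(1)) for uv in ((302,196),(301,200))])
im=p['img'].astype(int); red=((im[...,0]>120)&(im[...,1]<70)&(im[...,2]<80)).astype(np.uint8); red[240:]=0
red[:, :250]=0; red[:,360:]=0
c=max(cv2.findContours(red,0,2)[0],key=cv2.contourArea); h=cv2.convexHull(c); (e,ax,an)=cv2.fitEllipse(h); print(e,ax,onz(p,e,82).round(1))
X=onz(p,e,82)
b=p['img'][155:235,262:347,::-1]; cv2.imwrite('pics/w5c.png',cv2.resize(b,None,fx=7,fy=7,interpolation=2))
for nm,z in (('tip',143),):
    for cx in [(535.5,-87),(538,-89),(540,-91)]: print(cx,proj(p,(*cx,143)).round(1),proj(p,(*cx,82)).round(1))
E
```

```text
[535.8 -89.8  68. ] [537.3 -90.   82. ] [((302, 196), array([536.3, -89.8, 143. ])), ((301, 200), array([538.7, -90.7, 143. ]))]Traceback (most recent call last):
  File "<stdin>", line 6, in <module>
ValueError: max() iterable argument is empty
```

Call:
step_arm --plan '[1.92,-0.42,0.5,0,0,0,1.92,-0.42,0.5,0,0,0,0,0,1.5,0,0,0,0,0,1.3,0,0,0,0,0,0,0,0,0]'

```text
time_s: 11.95
ee_pos: [535.3, -89.4, 165.4]
ee_rot: [180.0, -0.3, 174.3]
force: [-0.6, 1.2, -1.0]
gripper_width: 41.2
gripper_force: 25.0
```

Call:
step_arm --plan '[0,0,0,0,0,0,0,0,0,0,0,0]'

```text
time_s: 12.12
ee_pos: [537.8, -89.9, 168.1]
ee_rot: [-180.0, 0.1, 174.4]
force: [0.0, 0.1, 0.3]
gripper_width: 41.0
gripper_force: 25.0
```

```bash
python3 - <<'E'
from h import *
s=sensors.state(); P=s['ee_pos'];print(s['time_s'],P,s['ee_rot'],s['force'])
p=viewer.grab_frame('wrist')
b=p['img'][180:340,230:400,::-1]; cv2.imwrite('pics/w6.png',cv2.resize(b,None,fx=4,fy=4,interpolation=2))
print(proj(p,(537,-90,143)),proj(p,(P[0],P[1],P[2]-2)))
E
```

```text
12.1167 [537.82621544 -89.85837226 168.14391168] [-1.79998421e+02  7.45147522e-02  1.74350415e+02] [0.01290184 0.12952917 0.26006818]
[315.94408212 273.42878861] [316.32519656 291.04616035]
```

View pics/w6.png

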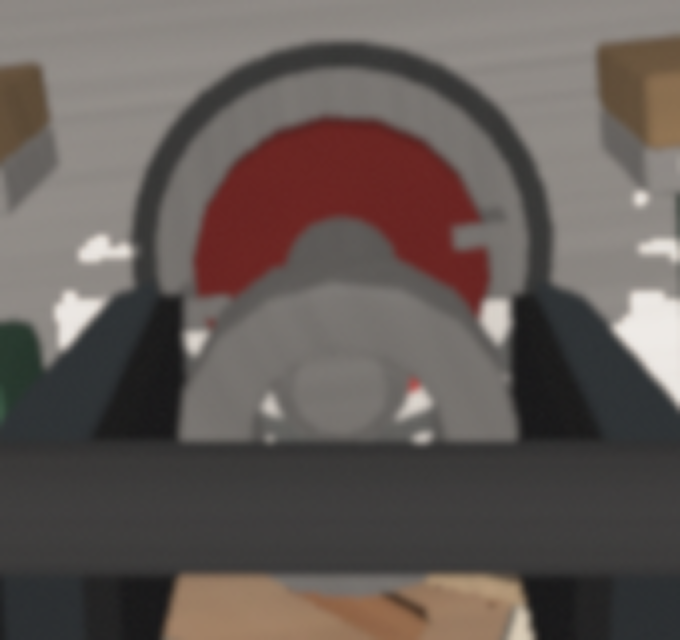

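```bash
python3 - <<'E'
from h import *
p=viewer.grab_frame('wrist')
a=onz(p,(317.2,296.8),166.1);b=onz(p,(315,280),143);print(a,b,b-a, sensors.state()['ee_pos'])
E
```

```text
[541.11869263 -89.78155781 166.1       ] [541.00488543 -90.95275377 143.        ] [ -0.1138072   -1.17119596 -23.1       ] [537.98196616 -89.90649655 168.29136391]
```

Call:
step_arm --plan '[0,-0.1,0.6,0,0,0,0,0,0.6,0,0,0,0,0,0.6,0,0,0,0,0,0,0,0,0]'

```text
time_s: 12.55
ee_pos: [537.5, -90.8, 148.2]
ee_rot: [180.0, 0.0, 174.3]
force: [2.3, 0.8, -1.3]
gripper_width: 41.0
gripper_force: 25.0
```

Call:
step_arm --plan '[0,0,0.5,0,0,0,0,0,0.5,0,0,0,0,0,0.5,0,0,0,0,0,0.5,0,0,0,0,0,0,0,0,0]'

```text
time_s: 12.97
ee_pos: [537.5, -90.8, 128.5]
ee_rot: [180.0, 0.0, 174.3]
force: [3.5, 0.8, -2.0]
gripper_width: 40.9
gripper_force: 25.0
```

Call:
step_arm --plan '[-0.1,0,0.6,0,0,0,0,0,0.6,0,0,0,0,0,0.6,0,0,0,0,0,0.5,0,0,0,0,0,0,0,0,0]'

```text
time_s: 13.38
ee_pos: [537.6, -90.8, 105.1]
ee_rot: [180.0, -0.1, 174.3]
force: [0.4, 0.5, -0.8]
gripper_width: 41.4
gripper_force: 25.0
```

Call:
step_arm --plan '[0,0,0,0,0,0,0,0,0,0,0,0]' --hand 5

```text
time_s: 13.55
ee_pos: [537.9, -91.0, 106.4]
ee_rot: [180.0, -0.0, 174.3]
force: [-0.3, -0.7, -0.9]
gripper_width: 49.6
gripper_force: 0.0
```

Call:
step_arm --plan '[0,0,-3,0,0,0,0,0,-4,0,0,0,0,0,-4,0,0,0]' --hand 5.6

```text
time_s: 13.8
ee_pos: [537.2, -90.8, 217.2]
ee_rot: [180.0, -0.2, 174.3]
force: [1.0, 0.3, -0.3]
gripper_width: 55.6
gripper_force: 0.0
```

```bash
python3 - <<'E'
from h import *
plan((541,206,220,175),(541,206,80,175))
E
```

```text
[0.32, 3.7, -0.03, 0, 0, -0.001, 0.31, 3.7, -0.03, 0, 0, -0.001, 0.31, 3.7, -0.03, 0, 0, -0.001, 0.31, 3.7, -0.03, 0, 0, -0.001, 0.3, 3.7, -0.03, 0, 0, -0.001]
[0.3, 3.7, -0.03, 0, 0, -0.001, 0.3, 3.7, -0.03, 0, 0, -0.001, 0.29, 3.7, -0.03, 0, 0, -0.001, -0.01, 0, 3.5, 0, -0.001, -0.001, -0.01, 0, 3.5, 0, -0.001, -0.001]
[0, 0, 3.5, 0, -0.001, -0.001, 0, 0, 3.5, 0, -0.001, -0.001]
```

Call:
step_arm --plan '[0.3,3.7,0,0,0,0,0.3,3.7,0,0,0,0,0.3,3.7,0,0,0,0,0.3,3.7,0,0,0,0,0.3,3.7,0,0,0,0]'

```text
time_s: 14.22
ee_pos: [541.1, 96.1, 217.0]
ee_rot: [180.0, 0.0, 174.3]
force: [1.0, -0.4, 0.2]
gripper_width: 56.0
gripper_force: 0.0
```

Call:
step_arm --plan '[0.3,3.7,0,0,0,0,0.3,3.7,1,0,0,0,0.3,3.7,3.5,0,0,0,0,0,3.5,0,0,0,0,0,3.5,0,0,0]'

```text
time_s: 14.63
ee_pos: [543.6, 201.4, 107.7]
ee_rot: [179.9, 0.2, 174.5]
force: [0.3, -1.0, -0.5]
gripper_width: 56.2
gripper_force: 0.0
```

Call:
step_arm --plan '[0,0,2,0,0,0,0,0,0,0,0,0,0,0,0,0,0,0]'

```text
time_s: 14.88
ee_pos: [543.0, 199.0, 87.5]
ee_rot: [-180.0, -0.1, 174.3]
force: [-0.2, 0.6, 0.3]
gripper_width: 55.9
gripper_force: 0.0
```

```bash
python3 - <<'E'
from h import *
s=sensors.state(); P=s['ee_pos'];print(s['time_s'],P,s['ee_rot'])
p=viewer.grab_frame('wrist')
for r in viewer.pinpoint('spacer_c',p):
    X=onz(p,r['location'],0);print(X.round(1),round(r['score'],2),ringfit(p,X,15),ringfit(p,X,10))
T=viewer.grab_frame('top')
for r in viewer.pinpoint('spacer_c',T): print('top',r['location'],round(r['score'],2),onz(T,r['location'],0).round(1))
E
```

```text
14.8833 [542.95346695 199.04681189  87.53291933] [-1.79956427e+02 -9.64993376e-02  1.74344298e+02]
[476.6 230.3   0. ] 0.97 (np.float64(14373.013885529632), np.float64(476.55679533965616), np.float64(226.31576544461723)) (np.float64(17701.831460420268), np.float64(476.55679533965616), np.float64(227.31576544461723))
[400.7 215.    0. ] 0.63 (np.float64(12852.925328995992), np.float64(404.7362400146819), np.float64(216.0458257190932)) (np.float64(15318.733943212266), np.float64(403.7362400146819), np.float64(216.0458257190932))
[543.9 206.1   0. ] 0.56 (np.float64(7979.19050133283), np.float64(539.8785634441169), np.float64(205.10140970022096)) (np.float64(7513.057860761208), np.float64(541.8785634441169), np.float64(205.10140970022096))
top [403.1, 230.0] 0.6 [ 545.  -104.4    0. ]
```

Call:
step_arm --plan '[0.13,0.31,2,0,0,0,0.13,0.31,2.5,0,0,0,0,0,1.5,0,0,0,0,0,0.7,0,0,0,0,0,0.35,0,0,0]'

```text
time_s: 15.5
ee_pos: [541.6, 205.5, 17.4]
ee_rot: [180.0, 0.0, 174.3]
force: [0.5, 0.5, 0.2]
gripper_width: 56.3
gripper_force: 0.0
```

Call:
step_arm --plan '[0,0,0,0,0,0,0,0,0,0,0,0]'

```text
time_s: 15.67
ee_pos: [542.4, 205.8, 18.5]
ee_rot: [179.9, 0.1, 174.3]
force: [-0.3, -0.1, 0.4]
gripper_width: 56.1
gripper_force: 0.0
```

Call:
step_arm --plan '[0,0,0,0,0,0,0,0,0,0,0,0,0,0,0,0,0,0]' --hand 0

```text
time_s: 15.92
ee_pos: [542.0, 205.7, 18.3]
ee_rot: [180.0, 0.1, 174.3]
force: [0.6, -0.3, 3.3]
gripper_width: 41.2
gripper_force: 25.0
```

Call:
step_arm --plan '[0,0,-3,0,0,0,0,0,-4,0,0,0,0,0,-4,0,0,0,0,0,-4,0,0,0,0,0,-2.5,0,0,0]'

```text
time_s: 16.33
ee_pos: [542.6, 206.0, 197.1]
ee_rot: [179.8, 0.3, 174.3]
force: [0.2, 0.2, -0.3]
gripper_width: 40.9
gripper_force: 25.0
```

```bash
python3 - <<'E'
from h import *
plan((538,-91,185,174.3),cap=41)
E
```

```text
[-0.31, -3.7, 0.14, 0, 0.001, 0, -0.31, -3.7, 0.14, 0, 0.001, 0, -0.31, -3.7, 0.14, 0, 0.001, 0, -0.31, -3.7, 0.14, 0, 0.001, 0, -0.31, -3.7, 0.14, 0, 0.001, 0]
[-0.31, -3.7, 0.14, 0, 0.001, 0, -0.31, -3.7, 0.14, 0, 0.001, 0, -0.31, -3.7, 0.14, 0, 0.001, 0]
```

Call:
step_arm --plan '[-0.3,-3.7,0,0,0,0,-0.3,-3.7,0,0,0,0,-0.3,-3.7,0,0,0,0,-0.3,-3.7,0,0,0,0,-0.3,-3.7,0,0,0,0]'

```text
time_s: 16.75
ee_pos: [537.6, 18.5, 192.7]
ee_rot: [180.0, 0.0, 174.4]
force: [-0.1, 0.3, -0.4]
gripper_width: 40.8
gripper_force: 25.0
```

Call:
step_arm --plan '[-0.3,-3.7,0,0,0,0,-0.3,-3.7,0,0,0,0,-0.3,-3.7,0,0,0,0,0,0,0.6,0,0,0,0,0,0,0,0,0]'

```text
time_s: 17.17
ee_pos: [535.2, -92.9, 185.6]
ee_rot: [180.0, -0.1, 174.1]
force: [-0.5, 1.6, -1.4]
gripper_width: 41.3
gripper_force: 25.0
```

```bash
python3 - <<'E'
from h import *
s=sensors.state();print(s['ee_pos'],s['ee_rot'],s['force'],s['gripper_width'])
plan((539,-90.9,172,174.3))
E
```

```text
[535.23076657 -92.8948518  185.55509695] [ 1.79970645e+02 -8.94542754e-02  1.74116285e+02] [-0.47815157  1.59302984 -1.40679653] 41.29582940837979
[-0.36, 0.24, 1.36, 0.001, -0.002, -0.003]
```

Call:
step_arm --plan '[-0.3,0.15,1.0,0,0,-0.003,0,0,0,0,0,0,0,0,0,0,0,0]'

```text
time_s: 17.42
ee_pos: [538.9, -88.7, 175.5]
ee_rot: [180.0, -0.1, 174.6]
force: [0.5, 0.4, -0.1]
gripper_width: 41.3
gripper_force: 25.0
```

Shift y by −2 and descend in stages.

Call:
step_arm --plan '[0,-0.21,0.6,0,0,0.003,0,0,0.7,0,0,0,0,0,0.7,0,0,0,0,0,0.5,0,0,0,0,0,0,0,0,0]'

```text
time_s: 17.83
ee_pos: [538.5, -91.8, 149.8]
ee_rot: [180.0, -0.1, 174.3]
force: [0.2, -0.2, -0.9]
gripper_width: 41.1
gripper_force: 25.0
```

Call:
step_arm --plan '[0,0,0.4,0,0,0,0,0,0.4,0,0,0,0,0,0,0,0,0]'

```text
time_s: 18.08
ee_pos: [538.6, -92.1, 142.5]
ee_rot: [180.0, -0.1, 174.3]
force: [-0.2, 0.3, -1.0]
gripper_width: 41.1
gripper_force: 25.0
```

Call:
step_arm --plan '[0,0,0.7,0,0,0,0,0,0.7,0,0,0,0,0,0.6,0,0,0,0,0,0,0,0,0]'

```text
time_s: 18.42
ee_pos: [538.6, -92.1, 121.8]
ee_rot: [180.0, -0.1, 174.3]
force: [-0.0, 0.6, -1.1]
gripper_width: 40.8
gripper_force: 25.0
```

Call:
step_arm --plan '[0,0,0,0,0,0,0,0,0,0,0,0]' --hand 5

```text
time_s: 18.58
ee_pos: [539.0, -92.3, 123.3]
ee_rot: [-180.0, -0.0, 174.3]
force: [-0.7, -0.4, 0.8]
gripper_width: 49.4
gripper_force: 0.0
```

Call:
step_arm --plan '[0,0,-3,0,0,0,0,0,-4,0,0,0,0,0,-3,0,0,0]' --hand 5.6

```text
time_s: 18.83
ee_pos: [539.3, -92.3, 225.8]
ee_rot: [-180.0, 0.1, 174.3]
force: [0.2, 0.1, 0.5]
gripper_width: 56.1
gripper_force: 0.0
```

```bash
python3 - <<'E'
from h import *
plan((482,230,220,174.3),(482,230,70,174.3),cap=41)
E
```

```text
[1.11, 3.94, 0.07, 0, 0, 0, 1.11, 3.94, 0.07, 0, 0, 0, 1.11, 3.94, 0.07, 0, 0, 0, 1.11, 3.94, 0.07, 0, 0, 0, 1.11, 3.94, 0.07, 0, 0, 0]
[1.11, 3.94, 0.07, 0, 0, 0, 1.11, 3.94, 0.07, 0, 0, 0, 1.11, 3.94, 0.07, 0, 0, 0, 0.01, 0, 3.75, 0, 0, 0, 0.01, 0, 3.75, 0, 0, 0]
[0.01, 0, 3.75, 0, 0, 0, 0.01, 0, 3.75, 0, 0, 0]
```

Call:
step_arm --plan '[1.1,3.9,0,0,0,0,1.1,3.9,0,0,0,0,1.1,3.9,0,0,0,0,1.1,3.9,0,0,0,0,1.1,3.9,0,0,0,0]'

```text
time_s: 19.25
ee_pos: [502.9, 108.8, 224.0]
ee_rot: [180.0, 0.1, 174.3]
force: [1.1, 0.2, -0.5]
gripper_width: 55.5
gripper_force: 0.0
```

Call:
step_arm --plan '[1.1,3.9,0,0,0,0,1.1,3.9,1,0,0,0,1.1,3.9,3.5,0,0,0,0,0,3.5,0,0,0,0,0,3.5,0,0,0]'

```text
time_s: 19.67
ee_pos: [484.0, 220.4, 116.2]
ee_rot: [179.9, 0.2, 174.6]
force: [-0.5, -0.2, -0.4]
gripper_width: 55.8
gripper_force: 0.0
```

Call:
step_arm --plan '[0,0,2.5,0,0,0,0,0,0.5,0,0,0,0,0,0,0,0,0,0,0,0,0,0,0]'

```text
time_s: 20.0
ee_pos: [484.9, 218.3, 87.4]
ee_rot: [179.9, 0.1, 174.3]
force: [0.4, -0.9, 0.7]
gripper_width: 56.2
gripper_force: 0.0
```

```bash
cat > look.py <<'E'
from h import *
import sys
x,y,h=map(float,sys.argv[1:4])
s=sensors.state(); P=s['ee_pos'];print(s['time_s'],np.round(P,1),np.round(s['ee_rot'],1))
p=viewer.grab_frame('wrist')
for r in viewer.pinpoint('spacer_a',p):
    X=onz(p,r['location'],0);print(X.round(1),round(r['score'],2))
f=ringfit(p,(x,y),h);print(f)
off=float(sys.argv[4]) if len(sys.argv)>4 else 1.5
plan((f[1]+off,f[2]+.5,17,174.3))
E
python3 look.py 477 227 10
```

```text
20.0 [484.9 218.3  87.4] [1.799e+02 1.000e-01 1.743e+02]
[403.4 213.2   0. ] 0.94
[478.2 230.4   0. ] 0.62
(np.float64(19627.246711468262), np.float64(476.0), np.float64(227.0))
[0.45, 0.4, 3.56, 0.001, 0.002, 0, 0.44, 0.41, 3.56, 0.001, 0.002, 0]
```

Call:
step_arm --plan '[0.45,0.42,2,0,0,0,0.45,0.42,2.5,0,0,0,0,0,1.5,0,0,0,0,0,0.8,0,0,0,0,0,0.35,0,0,0]'

```text
time_s: 20.52
ee_pos: [476.2, 227.3, 14.8]
ee_rot: [180.0, 0.0, 174.3]
force: [0.9, 0.4, 0.0]
gripper_width: 55.8
gripper_force: 0.0
```

Call:
step_arm --plan '[0,0,0,0,0,0,0,0,0,0,0,0]'

```text
time_s: 20.68
ee_pos: [476.8, 227.5, 15.8]
ee_rot: [179.9, 0.1, 174.3]
force: [0.3, 0.1, -0.6]
gripper_width: 56.0
gripper_force: 0.0
```

Call:
step_arm --plan '[0,0,0,0,0,0,0,0,0,0,0,0,0,0,0,0,0,0]' --hand 0

```text
time_s: 20.93
ee_pos: [476.2, 227.4, 15.4]
ee_rot: [179.9, 0.1, 174.3]
force: [0.5, 0.7, 3.7]
gripper_width: 40.4
gripper_force: 25.0
```

Call:
step_arm --plan '[0,0,-3,0,0,0,0,0,-4,0,0,0,0,0,-4,0,0,0,0,0,-4,0,0,0,0,0,-2.5,0,0,0]'

```text
time_s: 21.35
ee_pos: [476.8, 227.8, 194.2]
ee_rot: [179.8, 0.3, 174.3]
force: [0.9, 0.3, -0.2]
gripper_width: 40.5
gripper_force: 25.0
```

```bash
python3 - <<'E'
from h import *
plan((538.5,-91.5,185,174.3),cap=41)
E
```

```text
[-1.16, -3.9, 0.11, 0, 0.001, 0, -1.16, -3.9, 0.11, 0, 0.001, 0, -1.16, -3.9, 0.11, 0, 0.001, 0, -1.16, -3.9, 0.11, 0, 0.001, 0, -1.16, -3.9, 0.1, 0, 0.001, 0]
[-1.16, -3.9, 0.1, 0, 0.001, 0, -1.16, -3.9, 0.1, 0, 0.001, 0, -1.16, -3.9, 0.1, 0, 0.001, 0]
```

Call:
step_arm --plan '[-1.16,-3.9,0,0,0,0,-1.16,-3.9,0,0,0,0,-1.16,-3.9,0,0,0,0,-1.16,-3.9,0,0,0,0,-1.16,-3.9,0,0,0,0]'

```text
time_s: 21.77
ee_pos: [514.0, 25.8, 190.0]
ee_rot: [180.0, 0.0, 174.4]
force: [0.7, 1.4, -1.6]
gripper_width: 40.7
gripper_force: 25.0
```

Call:
step_arm --plan '[-1.16,-3.9,0,0,0,0,-1.16,-3.9,0,0,0,0,-1.16,-3.9,0,0,0,0,0,0,0,0,0,0,0,0,0,0,0,0]'

```text
time_s: 22.18
ee_pos: [537.2, -94.2, 189.5]
ee_rot: [180.0, -0.0, 174.1]
force: [0.2, 1.2, -1.4]
gripper_width: 40.8
gripper_force: 25.0
```

Call:
step_arm --plan '[0,0,0.7,0,0,0,0,0,0.7,0,0,0,0,0,0,0,0,0,0,0,0,0,0,0]'

```text
time_s: 22.52
ee_pos: [536.6, -90.9, 174.8]
ee_rot: [180.0, -0.1, 174.5]
force: [0.4, -0.9, 0.2]
gripper_width: 40.3
gripper_force: 25.0
```

```bash
python3 - <<'E'
from h import *
s=sensors.state();print(np.round(s['ee_pos'],1),np.round(s['force'],1),s['gripper_width'])
plan((537.7,-91.6,168,174.3))
E
```

```text
[536.6 -90.9 174.8] [ 0.4 -0.9  0.2] 40.31891750075673
[-0.12, -0.06, 0.68, 0, -0.002, 0.003]
```

Call:
step_arm --plan '[-0.1,-0.06,0.6,0,0,0.003,0,0,0.7,0,0,0,0,0,0.7,0,0,0,0,0,0.5,0,0,0,0,0,0,0,0,0]'

```text
time_s: 22.93
ee_pos: [537.7, -92.5, 149.1]
ee_rot: [179.9, -0.1, 174.2]
force: [1.2, 2.3, -1.5]
gripper_width: 40.4
gripper_force: 25.0
```

Call:
step_arm --plan '[0,0,0.6,0,0,0,0,0,0.6,0,0,0,0,0,0.5,0,0,0,0,0,0,0,0,0,0,0,0,0,0,0]'

```text
time_s: 23.35
ee_pos: [537.8, -92.6, 132.8]
ee_rot: [179.9, -0.1, 174.2]
force: [1.0, 4.4, -4.1]
gripper_width: 40.5
gripper_force: 25.0
```

Call:
step_arm --plan '[0,0.1,0,0,0,0,0,0,0,0,0,0]'

```text
time_s: 23.52
ee_pos: [538.1, -92.5, 133.6]
ee_rot: [-179.9, -0.0, 174.2]
force: [0.4, -0.0, -1.2]
gripper_width: 40.2
gripper_force: 25.0
```

Call:
step_arm --plan '[0,0,0,0,0,0,0,0,0,0,0,0]' --hand 5

```text
time_s: 23.68
ee_pos: [538.5, -92.7, 134.0]
ee_rot: [-179.9, 0.1, 174.2]
force: [0.1, 0.8, -0.4]
gripper_width: 49.1
gripper_force: 0.0
```

Call:
step_arm --plan '[0,0,-3,0,0,0,0,0,-4,0,0,0,0,0,-2,0,0,0]' --hand 5.6

```text
time_s: 23.93
ee_pos: [539.8, -92.9, 227.7]
ee_rot: [-179.9, 0.3, 174.2]
force: [0.7, -0.8, 1.1]
gripper_width: 56.3
gripper_force: 0.0
```

```bash
python3 - <<'E'
from h import *
plan((407,216,220,174.3),cap=41)
E
```

```text
[1.82, 3.26, 0.07, 0, 0.001, 0, 1.82, 3.26, 0.07, 0, 0.001, 0, 1.82, 3.26, 0.07, 0, 0.001, 0, 1.82, 3.26, 0.08, 0, 0.001, 0, 1.82, 3.26, 0.08, 0, 0.001, 0]
[1.82, 3.26, 0.08, 0, 0.001, 0, 1.82, 3.26, 0.08, 0, 0.001, 0, 1.82, 3.26, 0.08, 0, 0.001, 0, 1.82, 3.26, 0.09, 0, 0.001, 0]
```

Call:
step_arm --plan '[1.82,3.3,0,0,0,0,1.82,3.3,0,0,0,0,1.82,3.3,0,0,0,0,1.82,3.3,0,0,0,0,1.82,3.3,0,0,0,0]'

```text
time_s: 24.35
ee_pos: [463.9, 82.1, 224.2]
ee_rot: [-180.0, 0.1, 174.1]
force: [0.3, 0.5, 0.7]
gripper_width: 55.9
gripper_force: 0.0
```

Call:
step_arm --plan '[1.82,3.3,0,0,0,0,1.82,3.3,0,0,0,0,1.82,3.3,1,0,0,0,1.82,3.3,3,0,0,0,0,0,3.5,0,0,0]'

```text
time_s: 24.77
ee_pos: [407.9, 220.4, 154.8]
ee_rot: [179.6, 0.4, 174.4]
force: [0.5, -0.8, -1.2]
gripper_width: 56.4
gripper_force: 0.0
```

Call:
step_arm --plan '[0,0,3.5,0,0,0,0,0,2.5,0,0,0,0,0,0.6,0,0,0,0,0,0,0,0,0,0,0,0,0,0,0]'

```text
time_s: 25.18
ee_pos: [408.6, 215.6, 87.7]
ee_rot: [179.9, 0.1, 174.2]
force: [0.1, 0.3, -0.1]
gripper_width: 56.4
gripper_force: 0.0
```

```bash
python3 look.py 403 216 10 1
```

```text
25.1833 [408.6 215.6  87.7] [1.799e+02 1.000e-01 1.742e+02]
[454.  225.1   0. ] 0.7
(np.float64(1771.896900305303), np.float64(413.0), np.float64(221.0))
[-0.2, 0.3, 3.57, 0.001, 0.002, -0.001, -0.21, 0.3, 3.57, 0.001, 0.002, -0.001]
```

```bash
python3 look.py 453 224 10 1
```

```text
25.2833 [409.1 215.8  88.5] [179.9   0.2 174.1]
[455.8 223.8   0. ] 0.91
(np.float64(7864.847630761607), np.float64(452.0), np.float64(226.0))
[-1.42, 0.5, 2.38, 0.001, 0.001, -0.001, -1.43, 0.5, 2.38, 0.001, 0.001, -0.001, -1.43, 0.51, 2.38, 0.001, 0.001, -0.001]
```

Call:
step_arm --plan '[-2.3,0.65,0,0,0,0,-2.3,0.65,0,0,0,0,0,0,0,0,0,0,0,0,0,0,0,0]'

```text
time_s: 25.72
ee_pos: [455.9, 223.9, 87.5]
ee_rot: [179.9, 0.1, 174.1]
force: [-0.3, -1.3, 0.1]
gripper_width: 56.1
gripper_force: 0.0
```

```bash
python3 look.py 453 224 10 1
```

```text
25.7167 [455.9 223.9  87.5] [1.799e+02 1.000e-01 1.741e+02]
[453.8 225.6   0. ] 0.56
(np.float64(21443.879414828367), np.float64(452.0), np.float64(226.0))
[0.07, 0.15, 3.5, 0, 0, -0.001, 0.07, 0.15, 3.5, 0, 0, -0.001]
```

Call:
step_arm --plan '[0.2,0.2,2,0,0,0,0.1,0,2.5,0,0,0,0,0,1.5,0,0,0,0,0,0.8,0,0,0,0,0,0.35,0,0,0]'

```text
time_s: 26.23
ee_pos: [450.5, 225.5, 14.3]
ee_rot: [-179.9, -0.1, 174.2]
force: [0.3, 0.2, 1.3]
gripper_width: 56.0
gripper_force: 0.9
```

Call:
step_arm --plan '[0,0,0,0,0,0,0,0,0,0,0,0]'

```text
time_s: 26.4
ee_pos: [452.1, 226.1, 15.9]
ee_rot: [180.0, 0.1, 174.2]
force: [0.8, -0.7, 0.5]
gripper_width: 55.8
gripper_force: 0.0
```

Call:
step_arm --plan '[0,0,0,0,0,0,0,0,0,0,0,0,0,0,0,0,0,0]' --hand 0

```text
time_s: 26.65
ee_pos: [452.3, 226.1, 15.8]
ee_rot: [179.9, 0.1, 174.2]
force: [-0.8, 0.0, 3.2]
gripper_width: 41.4
gripper_force: 25.0
```

Call:
step_arm --plan '[0,0,-3,0,0,0,0,0,-4,0,0,0,0,0,-4,0,0,0,0,0,-4,0,0,0,0,0,-2.5,0,0,0]'

```text
time_s: 27.07
ee_pos: [452.9, 226.4, 194.6]
ee_rot: [179.8, 0.3, 174.2]
force: [1.2, 0.7, 0.0]
gripper_width: 41.1
gripper_force: 25.0
```

```bash
python3 - <<'E'
from h import *
plan((538,-91.2,185,174.3),cap=41)
E
```

```text
[-1.3, -3.41, 0.1, 0, 0.001, 0, -1.3, -3.41, 0.1, 0, 0.001, 0, -1.3, -3.41, 0.1, 0, 0.001, 0, -1.3, -3.41, 0.1, 0, 0.001, 0, -1.3, -3.41, 0.1, 0, 0.001, 0]
[-1.3, -3.41, 0.1, 0, 0.001, 0, -1.3, -3.41, 0.09, 0, 0.001, 0, -1.3, -3.41, 0.09, 0, 0.001, 0, -1.3, -3.41, 0.09, 0, 0.001, 0]
```

Call:
step_arm --plan '[-1.3,-3.4,0,0,0,0,-1.3,-3.4,0,0,0,0,-1.3,-3.4,0,0,0,0,-1.3,-3.4,0,0,0,0,-1.3,-3.4,0,0,0,0]'

```text
time_s: 27.48
ee_pos: [499.1, 48.6, 190.5]
ee_rot: [180.0, 0.0, 174.2]
force: [1.9, -0.3, -1.0]
gripper_width: 41.0
gripper_force: 25.0
```

Call:
step_arm --plan '[-1.3,-3.4,0,0,0,0,-1.3,-3.4,0,0,0,0,-1.3,-3.4,0,0,0,0,-1.3,-3.4,0,0,0,0,0,0,0.7,0,0,0]'

```text
time_s: 27.9
ee_pos: [539.5, -96.3, 184.3]
ee_rot: [-179.8, 0.3, 173.9]
force: [0.9, -0.4, -1.1]
gripper_width: 41.2
gripper_force: 25.0
```

Call:
step_arm --plan '[0,0,0.6,0,0,0,0,0,0,0,0,0,0,0,0,0,0,0]'

```text
time_s: 28.15
ee_pos: [536.3, -89.3, 176.6]
ee_rot: [180.0, -0.1, 174.2]
force: [-0.5, -0.2, -0.1]
gripper_width: 40.8
gripper_force: 25.0
```

```bash
python3 - <<'E'
from h import *
s=sensors.state();print(np.round(s['ee_pos'],1),np.round(s['force'],1),s['gripper_width'])
plan((537.6,-91.2,168,174.3))
E
```

```text
[536.3 -89.3 176.6] [-0.5 -0.2 -0.1] 40.761004182364516
[-0.15, -0.18, 0.86, 0.001, -0.002, -0.001]
```

Call:
step_arm --plan '[-0.15,-0.17,0.6,0,0,0,0,0,0.7,0,0,0,0,0,0.7,0,0,0,0,0,0.6,0,0,0,0,0,0,0,0,0]'

```text
time_s: 28.57
ee_pos: [537.3, -91.7, 149.4]
ee_rot: [180.0, -0.2, 174.2]
force: [0.1, 0.1, -0.5]
gripper_width: 41.1
gripper_force: 25.0
```

Call:
step_arm --plan '[0,0,0.4,0,0,0,0,0,0.4,0,0,0,0,0,0,0,0,0]'

```text
time_s: 28.82
ee_pos: [538.0, -92.2, 142.3]
ee_rot: [180.0, -0.1, 174.2]
force: [0.2, -0.3, -0.5]
gripper_width: 41.2
gripper_force: 25.0
```

Call:
step_arm --plan '[0,0,0,0,0,0,0,0,0,0,0,0]' --hand 5

```text
time_s: 28.98
ee_pos: [538.7, -92.4, 143.4]
ee_rot: [180.0, 0.0, 174.2]
force: [0.0, -0.3, -0.0]
gripper_width: 49.5
gripper_force: 0.0
```

Call:
step_arm --plan '[0,0,-3,0,0,0,0,0,-4,0,0,0,-2,0,-2,0,0,0,-2,0,0,0,0,0,0,0,0,0,0,0]'

```text
time_s: 29.4
ee_pos: [582.2, -96.9, 235.4]
ee_rot: [-180.0, 0.5, 174.2]
force: [0.3, -0.4, -0.2]
gripper_width: 49.7
gripper_force: 0.0
```

Call:
step_arm --plan '[0,0,0,0,0,0,0,0,0,0,0,0]'

```text
time_s: 29.57
ee_pos: [577.4, -96.2, 232.6]
ee_rot: [180.0, -0.1, 174.2]
force: [-0.4, -0.9, -0.9]
gripper_width: 49.8
gripper_force: 0.0
```

```bash
python3 - <<'E'
from h import *
s=sensors.state(); P=s['ee_pos'];print(s['time_s'],P,s['ee_rot'],s['force'],s['gripper_width'])
p=viewer.grab_frame('wrist'); save(p,'w7')
pts(p,['spindle_tip','fence_face','knob_grip','slide_face','spacer_c'])
for n,z in (('fence_face',68),('slide_face',68),('knob_grip',138),('spindle_tip',143)):
    for q in viewer.pinpoint(n,p)[:2]: print(n,onz(p,q['location'],z).round(1))
E
```

```text
29.5667 [577.36955705 -96.1943476  232.55480821] [ 1.79987946e+02 -1.04593037e-01  1.74166262e+02] [-0.35104638 -0.91948431 -0.86305937] 49.84771279662501
spindle_tip [([315.6, 191.7], 0.84)]
fence_face [([314.5, 141.9], 0.56)]
knob_grip [([187.8, 246.2], 0.86)]
slide_face []
spacer_c [([314.6, 189.5], 0.55)]
fence_face [502.7 -90.2  68. ]
knob_grip [ 569.8 -191.9  138. ]
spindle_tip [538.7 -92.8 143. ]
```

View pics/w7.png

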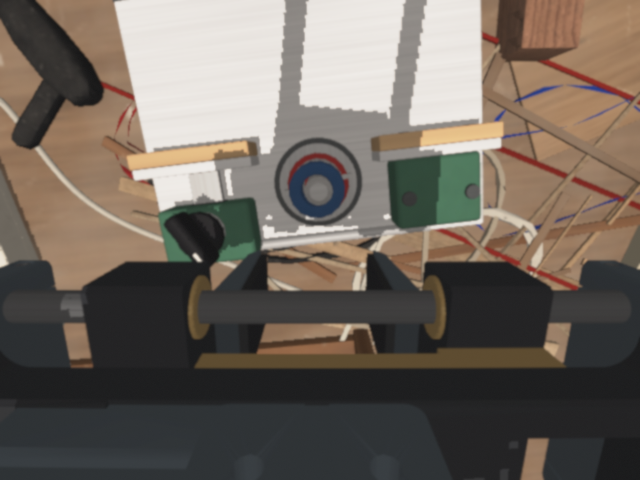

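```bash
python3 - <<'E'
from h import *
p=viewer.grab_frame('wrist')
for uv in [(373,140),(502,124),(127,157),(254,142)]: print(uv,onz(p,uv,113).round(1))
# table edges left/right at z=68
for uv in [(483,220),(481,10),(118,5),(158,215),(262,247),(365,237)]: print(uv,onz(p,uv,68).round(1))
# edge search along columns for front top edge
g=cv2.cvtColor(p['img'],cv2.COLOR_RGB2HSV)
m=((g[...,0]>8)&(g[...,0]<25)&(g[...,1]>70)).astype(np.uint8)
for rng in ((385,495,8,100,150),(135,250,8,120,180)):
    P=[]
    for c in range(rng[0],rng[1],rng[2]):
        col=np.where(m[rng[3]:rng[4],c])[0]
        if len(col): P.append(onz(p,(c,rng[3]+col[0]-.5),113)[:2])
    P=np.array(P); k=np.polyfit(P[:,1],P[:,0],1); print(k,'angle',np.degrees(np.arctan(k[0])).round(2),'x at y=-90:',np.polyval(k,-90).round(1),len(P), abs(np.polyval(k,P[:,1])-P[:,0]).max().round(1), P[:,1].min().round(0),P[:,1].max().round(0))
S=viewer.grab_frame('scene');T=viewer.grab_frame('top')
for n in ('straightedge','edge_left','edge_right','mat'):
    a=viewer.pinpoint(n,S);b=viewer.pinpoint(n,T)
    print(n,[(np.round(r['location'],1).tolist(),round(r['score'],2)) for r in a[:2]],[(np.round(r['location'],1).tolist(),onz(T,r['location'],6).round(1).tolist(),round(r['score'],2)) for r in b[:2]])
    if a and b: print(tri([(S,a[0]['location']),(T,b[0]['location'])]))
E
```

```text
(373, 140) [508.1 -45.6 113. ]
(502, 124) [506.2  52.9 113. ]
(127, 157) [ 501.  -236.1  113. ]
(254, 142) [ 500.2 -136.4  113. ]
(483, 220) [590.2  59.7  68. ]
(481, 10) [412.7  57.3  68. ]
(118, 5) [ 378.1 -240.    68. ]
(158, 215) [ 554.2 -242.9   68. ]
(262, 247) [ 594.9 -150.2   68. ]
(365, 237) [595.2 -51.8  68. ]
[-8.78267661e-02  5.02740838e+02] angle -5.02 x at y=-90: 510.6 14 11.4 -36.0 43.0
[1.01746021e-01 5.14526423e+02] angle 5.81 x at y=-90: 505.4 15 17.4 -224.0 -141.0
straightedge [([339.8, 361.4], 0.94)] [([205.6, 245.3], [518.4, 368.9, 6.0], 0.72)]
(array([517.20666222, 370.78692513,  -0.82094503]), [2.2331003880523936, 2.233100388052599])
edge_left [([271.1, 351.7], 0.81)] [([215.5, 194.2], [643.4, 346.2, 6.0], 0.79), ([221.6, 294.3], [400.5, 329.6, 6.0], 0.66)]
(array([6.44452313e+02, 3.47482654e+02, 1.12233218e-01]), [0.4307330438182121, 0.4307330438180917])
edge_right [([397.4, 338.5], 0.74)] [([222.6, 293.4], [402.6, 327.2, 6.0], 0.89)]
(array([403.5307936 , 326.17987846,  10.17047869]), [1.2603376778926452, 1.2603376778925288])
mat [([332.5, 364.9], 0.96)] [([200.7, 241.2], [528.6, 381.0, 6.0], 0.83)]
(array([528.92600505, 381.95709817,   2.09407886]), [0.3218263401899038, 0.3218263401898411])
```

Call:
step_arm --plan '[0.88,3.9,0,0,0,0,0.88,3.9,0,0,0,0,0.88,3.9,0,0,0,0,0.88,3.9,0,0,0,0,0.88,3.9,0,0,0,0]'

```text
time_s: 31.03
ee_pos: [553.8, 103.8, 233.3]
ee_rot: [180.0, 0.0, 174.1]
force: [-0.0, 0.3, 0.2]
gripper_width: 49.7
gripper_force: 0.0
```

Call:
step_arm --plan '[0.88,3.9,0,0,0,0,0.88,3.9,0,0,0,0,0.88,3.9,0,0,0,0,0.88,3.9,0,0,0,0,0.88,3.9,0,0,0,0]'

```text
time_s: 31.45
ee_pos: [529.7, 302.5, 233.3]
ee_rot: [180.0, 0.0, 174.2]
force: [-0.2, -0.4, 0.9]
gripper_width: 49.6
gripper_force: 0.0
```

Call:
step_arm --plan '[0.88,3.9,0,0,0,0,0.88,3.9,0,0,0,0,0,0,0,0,0,0.118,0,0,0,0,0,0.118,0,0,0,0,0,0.118]'

```text
time_s: 31.87
ee_pos: [520.3, 381.1, 232.8]
ee_rot: [-180.0, -0.0, 153.7]
force: [-0.4, 0.2, 0.8]
gripper_width: 50.3
gripper_force: 0.0
```

Call:
step_arm --plan '[0,0,0,0,0,0.118,0,0,0,0,0,0.118,0,0,0,0,0,0.118,0,0,0,0,0,0.118,0,0,0,0,0,0.118]'

```text
time_s: 32.28
ee_pos: [520.7, 380.0, 233.1]
ee_rot: [180.0, -0.0, 119.7]
force: [-0.3, 0.2, -0.2]
gripper_width: 50.0
gripper_force: 0.0
```

Call:
step_arm --plan '[0,0,0,0,0,0.118,0,0,0,0,0,0.118,0,0,0,0,0,0.118,0,0,0,0,0,0.118,0,0,0,0,0,0.118]'

```text
time_s: 32.7
ee_pos: [520.7, 380.0, 233.1]
ee_rot: [-180.0, 0.0, 85.9]
force: [-0.1, -0.1, 0.1]
gripper_width: 50.0
gripper_force: 0.0
```

Call:
step_arm --plan '[0,0,0,0,0,0.118,0,0,0,0,0,0.118,0,0,0,0,0,0.118,0,0,0,0,0,0.118,0,0,0,0,0,0.118]'

```text
time_s: 33.12
ee_pos: [520.7, 380.0, 233.1]
ee_rot: [-180.0, 0.0, 52.1]
force: [-0.0, -0.4, -0.1]
gripper_width: 49.8
gripper_force: 0.0
```

Call:
step_arm --plan '[0,0,0,0,0,0.118,0,0,0,0,0,0.118,0,0,0,0,0,0.118,0,0,0,0,0,0.118,0,0,0,0,0,0.118]'

```text
time_s: 33.53
ee_pos: [520.7, 380.0, 233.1]
ee_rot: [-180.0, 0.0, 18.3]
force: [-0.2, 0.6, -0.4]
gripper_width: 50.1
gripper_force: 0.0
```

Call:
step_arm --plan '[0,0,1,0,0,0.118,0,0,1,0,0,0.118,0,0,1,0,0,0,0,0,0,0,0,0,0,0,0,0,0,0]'

```text
time_s: 33.95
ee_pos: [520.4, 379.8, 202.5]
ee_rot: [180.0, 0.1, 5.3]
force: [-0.3, -0.0, 0.3]
gripper_width: 49.7
gripper_force: 0.0
```

```bash
python3 - <<'E'
from h import *
s=sensors.state(); P=s['ee_pos'];print(s['time_s'],P,s['ee_rot'],s['force'],s['gripper_width'],np.round(s['qpos'],1))
p=viewer.grab_frame('wrist'); save(p,'w8')
for n,z in (('straightedge',3),('edge_left',6),('edge_right',6),('mat',0)):
    for q in viewer.pinpoint(n,p)[:2]: print(n,np.round(q['location'],1),round(q['score'],2),onz(p,q['location'],z).round(1))
E
```

```text
33.95 [520.42721073 379.81046345 202.45584387] [1.79960546e+02 7.97080312e-02 5.28521195e+00] [-0.30441331 -0.0035609   0.2588996 ] 49.699251999699435 [ 35.1  25.5  82.1   0.   72.5 119.8]
straightedge [329.8 218.1] 0.65 [520.3 365.9   3. ]
edge_left [367.2  88.2] 0.94 [648.2 343.4   6. ]
edge_right [359.2 330.4] 0.67 [397.5 320.8   6. ]
```

View pics/w8.png

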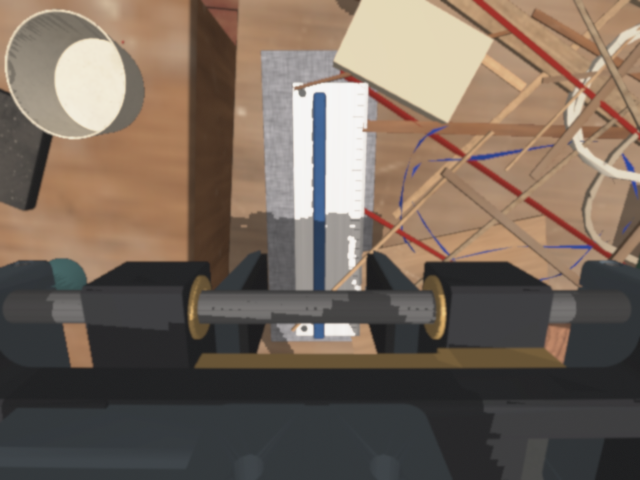

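```bash
python3 - <<'E'
from h import *
p=viewer.grab_frame('wrist')
a=onz(p,(319.5,94),39);b=onz(p,(319.5,280),39);c=onz(p,(319.5,337),9);print(a,b,c,np.degrees(np.arctan2(*(a-b)[1::-1])))
l=onz(p,(293,84),9);r=onz(p,(368,83),9);l2=onz(p,(368,83),9);e=onz(p,(357,336),9);print(l,r,e,np.degrees(np.arctan2(*(r-e)[1::-1])),(r-l))
# mat corners z=3
for uv in[(262,52),(270,340),(374,180)]: print(onz(p,uv,3).round(1))
im=cv2.cvtColor(p['img'],cv2.COLOR_RGB2HSV); m=(im[...,0]>95)&(im[...,0]<125)&(im[...,1]>120)&(np.arange(640)[None,:]>295)&(np.arange(640)[None,:]<345)
P=np.array([onz(p,(np.mean(np.where(m[r])[0]),r),39)[:2] for r in range(105,225,10) if m[r].sum()>4]);k=np.polyfit(P[:,0],P[:,1],1);print('rail line angle',np.degrees(np.arctan(k[0])),'y at 520:',np.polyval(k,520))
E
```

```text
[635.17290435 388.08867265  39.        ] [465.65603906 372.51308552  39.        ] [387.44272261 365.0832531    9.        ] 5.249723619623283
[646.27959205 413.83667351   9.        ] [653.47024833 343.85945353   9.        ] [392.39157531 323.67539688   9.        ] 4.420757412943781 [  7.19065629 -69.97721997   0.        ]
[672.7 445.3   3. ]
[375.2 420.3   3. ]
[564.1 325.8   3. ]
rail line angle 4.998559515672744 y at 520: 377.9223076808527
```

Call:
step_arm --plan '[-0.16,0.19,3.5,0,0,0.005,0,0,4,0,0,0,0,0,4,0,0,0,0,0,2.5,0,0,0,0,0,1.5,0,0,0]'

```text
time_s: 34.67
ee_pos: [517.5, 376.7, 44.6]
ee_rot: [179.8, 0.3, 4.9]
force: [-0.4, 0.6, -0.3]
gripper_width: 49.9
gripper_force: 0.0
```

Call:
step_arm --plan '[0,0,1,0,0,0,0,0,0.6,0,0,0,0,0,0,0,0,0,0,0,0,0,0,0]'

```text
time_s: 35.0
ee_pos: [520.0, 378.4, 33.2]
ee_rot: [-179.9, -0.1, 4.9]
force: [0.3, 0.4, -0.2]
gripper_width: 50.0
gripper_force: 0.0
```

Call:
step_arm --plan '[0,0,0,0,0,0,0,0,0,0,0,0,0,0,0,0,0,0,0,0,0,0,0,0,0,0,0,0,0,0]' --hand 0 --newtons 45

```text
time_s: 35.42
ee_pos: [519.4, 378.1, 32.6]
ee_rot: [-180.0, -0.0, 4.9]
force: [-0.7, 0.2, -0.1]
gripper_width: 19.3
gripper_force: 0.0
```

Call:
step_arm --plan '[0,0,-2,0,0,0,0,0,-3,0,0,0,0,0,-4,0,0,0,0,0,-4,0,0,0,0,0,-4,0,0,0]'

```text
time_s: 35.83
ee_pos: [518.9, 377.7, 203.9]
ee_rot: [180.0, 0.0, 4.9]
force: [1.3, 0.7, 0.5]
gripper_width: 0.6
gripper_force: 0.0
```

```bash
python3 - <<'E'
from h import *
plan((430,-60,200,90.7))
E
```

```text
[-0.97, 3.3, 0.03, 0, 0, -0.115, -1.34, 3.16, 0.03, 0, 0, -0.115, -1.69, 2.99, 0.03, 0, 0, -0.115, -2.02, 2.78, 0.03, 0, 0, -0.115, -2.33, 2.53, 0.03, 0, 0, -0.115]
[-2.6, 2.24, 0.03, 0, 0, -0.115, -2.84, 1.93, 0.03, 0, 0, -0.115, -3.05, 1.59, 0.03, 0, 0, -0.115, -3.21, 1.23, 0.03, 0, 0, -0.115, -3.33, 0.85, 0.03, 0, 0, -0.115]
[-3.4, 0.46, 0.03, 0, 0, -0.115, -3.43, 0.07, 0.03, 0, 0, -0.115, -3.42, -0.32, 0.03, 0, 0, -0.115]
```

```bash
python3 - <<'E'
from h import *
p=viewer.grab_frame('wrist')
for n,z in (('straightedge',3),('edge_left',6),('edge_right',6),('mat',0)):
    for q in viewer.pinpoint(n,p)[:1]: print(n,np.round(q['location'],1),round(q['score'],2),onz(p,q['location'],z).round(1))
im=cv2.cvtColor(p['img'],cv2.COLOR_RGB2HSV); m=(im[...,0]>95)&(im[...,0]<125)&(im[...,1]>120)&(np.arange(640)[None,:]>275)&(np.arange(640)[None,:]<365)
R_=[r for r in range(60,225) if m[r].sum()>4]
P=np.array([onz(p,(np.mean(np.where(m[r])[0]),r),39)[:2] for r in R_]);k=np.polyfit(P[:,0],P[:,1],1);print('rail line angle',np.degrees(np.arctan(k[0])),'y at 520:',np.polyval(k,520),P[0],len(P))
E
```

```text
straightedge [328.9 214.5] 0.57 [522.3 365.2   3. ]
edge_left [366.8  87.2] 0.73 [647.7 340.8   6. ]
rail line angle 4.517680754481605 y at 520: 376.5871398255389 [634.46117312 385.33860906] 133
```

Still in place, barely moved. Regrasp with a longer close.

Call:
step_arm --plan '[0,0.1,3.5,0,0,0,0,0,4,0,0,0,0,0,4,0,0,0,0,0,2.5,0,0,0,0,0,1.5,0,0,0]' --hand 4

```text
time_s: 36.5
ee_pos: [515.9, 374.5, 40.9]
ee_rot: [179.7, 0.5, 4.9]
force: [-0.7, 0.4, 0.2]
gripper_width: 30.8
gripper_force: 0.0
```

Call:
step_arm --plan '[0,0,1,0,0,0,0,0,0.7,0,0,0,0,0,0,0,0,0,0,0,0,0,0,0]'

```text
time_s: 36.83
ee_pos: [519.6, 377.1, 30.3]
ee_rot: [-180.0, -0.0, 4.9]
force: [-0.2, 0.3, 0.1]
gripper_width: 40.1
gripper_force: 0.0
```

Call:
step_arm --plan '[0,0,0,0,0,0,0,0,0,0,0,0,0,0,0,0,0,0,0,0,0,0,0,0,0,0,0,0,0,0]' --hand 0 --newtons 45

```text
time_s: 37.25
ee_pos: [519.6, 376.9, 30.9]
ee_rot: [-180.0, -0.1, 4.9]
force: [-0.6, -1.0, 1.1]
gripper_width: 11.5
gripper_force: 45.0
```

Call:
step_arm --plan '[0,0,0,0,0,0,0,0,0,0,0,0,0,0,0,0,0,0]'

```text
time_s: 37.5
ee_pos: [519.6, 376.9, 30.9]
ee_rot: [-180.0, -0.0, 4.9]
force: [-0.4, -1.6, 5.6]
gripper_width: 11.8
gripper_force: 45.0
```

Call:
step_arm --plan '[0,0,-2,0,0,0,0,0,-3,0,0,0,0,0,-4,0,0,0,0,0,-4,0,0,0,0,0,-4,0,0,0]'

```text
time_s: 37.92
ee_pos: [518.6, 376.7, 200.6]
ee_rot: [180.0, 0.1, 4.9]
force: [-0.2, 1.0, -3.3]
gripper_width: 11.8
gripper_force: 45.0
```

```bash
python3 - <<'E'
from h import *
s=sensors.state();print(s['gripper_width'],s['force'],s['torque'])
plan((430,-70,200,90.7))
E
```

```text
11.760517427550294 [-0.18582011  1.0092284  -3.33721366] [-0.01580739  0.08587411  0.06056149]
[-0.97, 3.37, 0.01, 0, 0, -0.115, -1.35, 3.23, 0.01, 0, 0, -0.115, -1.71, 3.06, 0.01, 0, 0, -0.115, -2.05, 2.84, 0.01, 0, 0, -0.115, -2.36, 2.59, 0.01, 0, 0, -0.115]
[-2.64, 2.3, 0.01, 0, 0, -0.115, -2.89, 1.98, 0.01, 0, 0, -0.115, -3.1, 1.63, 0.01, 0, 0, -0.115, -3.27, 1.27, 0.01, 0, 0, -0.115, -3.39, 0.88, 0.01, 0, 0, -0.115]
[-3.47, 0.49, 0.01, 0, 0, -0.115, -3.5, 0.09, 0.01, 0, 0, -0.115, -3.49, -0.31, 0.01, 0, 0, -0.115]
```

Call:
step_arm --plan '[-0.97,3.37,0,0,0,-0.115,-1.35,3.23,0,0,0,-0.115,-1.71,3.06,0,0,0,-0.115,-2.05,2.84,0,0,0,-0.115,-2.36,2.59,0,0,0,-0.115]'

```text
time_s: 38.33
ee_pos: [484.2, 203.7, 199.2]
ee_rot: [-180.0, 0.1, 38.2]
force: [-0.1, -0.5, -1.8]
gripper_width: 11.9
gripper_force: 45.0
```

Call:
step_arm --plan '[-2.64,2.3,0,0,0,-0.115,-2.89,1.98,0,0,0,-0.115,-3.1,1.63,0,0,0,-0.115,-3.27,1.27,0,0,0,-0.115,-3.39,0.88,0,0,0,-0.115]'

```text
time_s: 38.75
ee_pos: [450.4, 33.2, 199.4]
ee_rot: [-179.9, 0.0, 70.8]
force: [0.8, -0.3, -2.6]
gripper_width: 11.8
gripper_force: 45.0
```

Call:
step_arm --plan '[-3.47,0.49,0,0,0,-0.115,-3.5,0.09,0,0,0,-0.115,-3.49,-0.31,0,0,0,-0.115,0,0,0,0,0,0,0,0,0,0,0,0]'

```text
time_s: 39.17
ee_pos: [430.8, -64.1, 199.5]
ee_rot: [-179.9, -0.0, 89.0]
force: [0.3, 0.5, -1.9]
gripper_width: 11.5
gripper_force: 45.0
```

```bash
python3 - <<'E'
from h import *
s=sensors.state(); P=s['ee_pos'];print(s['time_s'],P,s['ee_rot'],s['force'],s['torque'],s['gripper_width'],np.round(s['qpos'],1))
p=viewer.grab_frame('wrist'); save(p,'w9')
for n,z in (('straightedge',P[2]-28),('edge_left',P[2]-25),('edge_right',P[2]-25),('fence_face',68),('slide_face',68)):
    for q in viewer.pinpoint(n,p)[:1]: print(n,np.round(q['location'],1),round(q['score'],2),onz(p,q['location'],z).round(1))
E
```

```text
39.1667 [430.7820291  -64.14374115 199.54218885] [-1.79941280e+02 -4.96323906e-02  8.89741679e+01] [ 0.3383558   0.46684364 -1.91737841] [-0.05974707  0.08413577  0.06560643] 11.502110941101341 [-10.    7.  109.1   0.   63.9  -9. ]
straightedge [335.5 272.7] 0.8 [441.2 -64.1 171.5]
edge_left [413.7  23.5] 0.85 [478.6  59.8 174.5]
fence_face [403.1 261.2] 0.66 [504.7 -91.3  68. ]
```

View pics/w9.png

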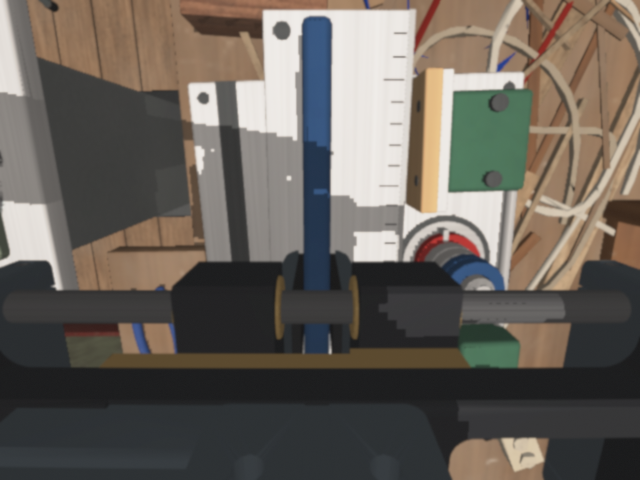

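```bash
python3 - <<'E'
from h import *
s=sensors.state();P=s['ee_pos'];print(P,s['ee_rot'])
p=viewer.grab_frame('wrist')
g=cv2.cvtColor(p['img'],cv2.COLOR_RGB2GRAY).astype(int);hs=cv2.cvtColor(p['img'],cv2.COLOR_RGB2HSV)
def line(pts,z,nm):
    W=np.array([onz(p,q,z)[:2] for q in pts]);k=np.polyfit(W[:,1],W[:,0],1);r=W[:,0]-np.polyval(k,W[:,1]);ok=abs(r)<1.5*np.median(abs(r))+.5
    k=np.polyfit(W[ok,1],W[ok,0],1);print(nm,'yaw',-np.degrees(np.arctan(k[0])).round(2),'x@-20',np.polyval(k,-20).round(1),'n',ok.sum(),len(W))
# steel edge: last bright column before drop, rows 20..190
S=[]
for r in range(20,190,5):
    d=g[r,395:424]; dd=np.diff(d.astype(float)); S.append((395+np.argmin(dd)+.5,r))
line(S,P[2]-22,'steel edge');print(S[::6])
F=[]
for r in range(80,205,5):
    m=(hs[r,402:445,0]>8)&(hs[r,402:445,0]<25)&(hs[r,402:445,1]>60)
    if m.any(): F.append((402+np.where(m)[0][0]-.5,r))
line(F,113,'fence top front');print(F[::5])
Rl=[]
for r in range(30,240,5):
    m=(hs[r,290:345,0]>95)&(hs[r,290:345,0]<125)&(hs[r,290:345,1]>120)
    if m.sum()>4: Rl.append((290+np.mean(np.where(m)[0]),r))
line(Rl,P[2]+8,'rail')
E
```

```text
[431.68423318 -62.12643432 199.98032236] [-1.79990379e+02 -1.97933720e-02  8.93315188e+01]
steel edge yaw -0.73 x@-20 477.6 n 34 34
[(np.float64(415.5), 20), (np.float64(413.5), 50), (np.float64(411.5), 80), (np.float64(410.5), 110), (np.float64(408.5), 140), (np.float64(406.5), 170)]
fence top front yaw -0.72 x@-20 494.7 n 24 25
[(np.float64(416.5), 80), (np.float64(411.5), 105), (np.float64(409.5), 130), (np.float64(408.5), 155), (np.float64(407.5), 180)]
rail yaw -0.78 x@-20 431.9 n 42 42
```

```bash
python3 - <<'E'
from h import *
p=viewer.grab_frame('wrist')
hs=cv2.cvtColor(p['img'],cv2.COLOR_RGB2HSV)
for r in (80,110,140,170,200): print(r,[tuple(int(v) for v in hs[r,c]) for c in range(404,452,3)])
E
```

```text
80 [(15, 17, 214), (19, 13, 218), (18, 14, 216), (14, 24, 159), (15, 64, 111), (15, 103, 92), (15, 103, 97), (16, 109, 187), (17, 104, 228), (17, 103, 227), (17, 103, 228), (18, 103, 231), (18, 98, 232), (16, 14, 235), (19, 9, 237), (15, 9, 238)]
110 [(17, 10, 224), (15, 12, 221), (16, 29, 170), (16, 101, 93), (16, 58, 57), (16, 68, 71), (16, 107, 117), (16, 108, 218), (17, 103, 227), (17, 104, 228), (17, 104, 229), (18, 102, 232), (18, 62, 230), (19, 9, 237), (15, 9, 238), (19, 9, 234)]
140 [(17, 10, 223), (16, 15, 216), (15, 80, 99), (16, 101, 93), (16, 103, 92), (16, 102, 95), (15, 110, 163), (17, 105, 226), (17, 104, 227), (17, 104, 229), (18, 103, 231), (18, 97, 233), (16, 14, 235), (15, 9, 238), (15, 9, 238), (41, 16, 177)]
170 [(16, 13, 222), (16, 36, 148), (17, 101, 91), (15, 101, 93), (15, 100, 94), (16, 104, 103), (16, 109, 208), (17, 103, 227), (17, 105, 228), (17, 103, 230), (18, 102, 233), (18, 60, 230), (17, 10, 237), (15, 9, 237), (17, 10, 228), (69, 67, 118)]
200 [(16, 22, 196), (15, 96, 93), (16, 101, 93), (16, 100, 92), (16, 102, 95), (16, 109, 141), (17, 105, 225), (17, 104, 227), (17, 104, 229), (18, 102, 232), (18, 95, 233), (15, 15, 235), (17, 10, 236), (17, 10, 236), (17, 10, 229), (17, 10, 235)]
```

```bash
python3 - <<'E'
from h import *
p=viewer.grab_frame('wrist')
W=np.array([onz(p,q,113)[:2] for q in ((423.9,80),(423.1,110),(421.6,140),(420.5,170),(419.5,200))]);print(W.round(1));k=np.polyfit(W[:,1],W[:,0],1);print(-np.degrees(np.arctan(k[0])),np.polyval(k,-91))
s=sensors.state();print(s['ee_pos'],s['ee_rot'])
E
```

```text
[[502.7  48.3]
 [503.2  29.8]
 [503.3  10.5]
 [503.6  -9.4]
 [504.1 -30.1]]
0.9422342286210287 505.0520806145884
[431.61630403 -62.47316713 200.08340682] [-1.79997369e+02 -7.45332935e-03  8.93138137e+01]
```

Call:
step_arm --plan '[-0.5,0,3,0,0,-0.03,0,0,3,0,0,0,0,0,2,0,0,0,0,0,1.2,0,0,0,0,0,0.6,0,0,0]'

```text
time_s: 40.03
ee_pos: [430.3, -67.6, 100.4]
ee_rot: [-179.8, -0.0, 91.0]
force: [-0.2, -0.7, -2.2]
gripper_width: 11.9
gripper_force: 45.0
```

Call:
step_arm --plan '[0,0,0,0,0,0,0,0,0,0,0,0,0,0,0,0,0,0]'

```text
time_s: 40.28
ee_pos: [432.4, -68.2, 103.1]
ee_rot: [179.9, 0.0, 91.0]
force: [-0.3, -1.2, -3.2]
gripper_width: 11.6
gripper_force: 45.0
```

Call:
step_arm --plan '[0,0,0.4,0,0,0,0,0,0,0,0,0,0,0,0,0,0,0]'

```text
time_s: 40.53
ee_pos: [431.5, -68.1, 98.4]
ee_rot: [180.0, 0.0, 91.0]
force: [0.2, 0.3, -2.5]
gripper_width: 11.9
gripper_force: 45.0
```

Call:
step_arm --plan '[0,0,0.2,0,0,0,0,0,0,0,0,0,0,0,0,0,0,0]'

```text
time_s: 40.78
ee_pos: [431.4, -68.1, 96.1]
ee_rot: [180.0, -0.0, 91.0]
force: [0.0, 0.1, -2.3]
gripper_width: 11.6
gripper_force: 45.0
```

Call:
step_arm --plan '[0,0,0.1,0,0,0,0,0,0,0,0,0]'

```text
time_s: 40.95
ee_pos: [431.5, -68.1, 95.8]
ee_rot: [180.0, -0.0, 91.0]
force: [-2.0, -0.6, 3.5]
gripper_width: 11.9
gripper_force: 45.0
```

Call:
step_arm --plan '[0,0,0.1,0,0,0,0,0,0,0,0,0]'

```text
time_s: 41.12
ee_pos: [431.5, -68.1, 95.8]
ee_rot: [180.0, 0.0, 91.0]
force: [-4.0, 0.9, 13.5]
gripper_width: 11.6
gripper_force: 45.0
```

Call:
step_arm --plan '[0,0.4,-0.13,0,0,0,0,0.5,0,0,0,0,0,0.4,0,0,0,0,0,0.2,0,0,0,0,0,0,0,0,0,0]'

```text
time_s: 41.53
ee_pos: [445.9, -67.8, 95.8]
ee_rot: [-179.9, -0.0, 91.0]
force: [-4.9, -0.3, 8.5]
gripper_width: 11.8
gripper_force: 45.0
```

Call:
step_arm --plan '[0,0.2,0,0,0,0,0,0.2,0,0,0,0,0,0,0,0,0,0]'

```text
time_s: 41.78
ee_pos: [449.9, -67.7, 95.8]
ee_rot: [-179.9, -0.0, 91.0]
force: [-4.9, -0.3, 8.2]
gripper_width: 11.5
gripper_force: 45.0
```

Call:
step_arm --plan '[0,0.2,0,0,0,0,0,0.1,0,0,0,0,0,0,0,0,0,0]'

```text
time_s: 42.03
ee_pos: [451.2, -67.6, 95.9]
ee_rot: [-179.7, -0.0, 91.0]
force: [-9.7, -1.1, 12.8]
gripper_width: 12.1
gripper_force: 45.0
```

```bash
python3 - <<'E'
from h import *
s=sensors.state();print(s['ee_pos'],s['ee_rot'],s['force'],s['torque'])
E
```

```text
[451.167041   -67.61444882  95.87694095] [-1.79670152e+02 -2.90774903e-02  9.09661088e+01] [-9.72538124 -1.1136849  12.75623563] [-0.08846048  1.4092501  -0.10679095]
```

Call:
step_arm --plan '[0,0.2,-0.06,0,0,0,0,0.2,0,0,0,0,0,0,0,0,0,0]'

```text
time_s: 42.28
ee_pos: [453.8, -67.5, 96.0]
ee_rot: [-179.5, -0.1, 90.9]
force: [-12.4, -0.9, 11.9]
gripper_width: 11.8
gripper_force: 45.0
```

Call:
step_arm --plan '[0,0.2,0,0,0,0,0,0.1,0,0,0,0,0,0,0,0,0,0]'

```text
time_s: 42.53
ee_pos: [456.5, -67.4, 96.0]
ee_rot: [-179.5, -0.1, 90.9]
force: [-12.2, -0.8, 11.6]
gripper_width: 11.8
gripper_force: 45.0
```

```bash
python3 - <<'E'
from h import *
s=sensors.state();print(s['ee_pos'],s['ee_rot'],s['force'],s['torque'])
E
```

```text
[456.53429751 -67.4055357   96.02473976] [-1.79469562e+02 -5.93769390e-02  9.09162379e+01] [-12.1586968   -0.83794548  11.59835342] [-0.21302994  1.8693653  -0.37812929]
```

Call:
step_arm --plan '[0,0.1,0,0,0,0,0,0,0,0,0,0,0,0.1,0,0,0,0,0,0,0,0,0,0]'

```text
time_s: 42.87
ee_pos: [458.4, -67.4, 96.0]
ee_rot: [-179.5, -0.1, 90.9]
force: [-12.2, -1.2, 12.3]
gripper_width: 11.9
gripper_force: 45.0
```

Call:
step_arm --plan '[0,0.1,0,0,0,0,0,0,0,0,0,0]'

```text
time_s: 43.03
ee_pos: [459.4, -67.4, 96.0]
ee_rot: [-179.5, -0.1, 90.9]
force: [-11.7, -0.7, 13.2]
gripper_width: 11.6
gripper_force: 45.0
```

Call:
step_arm --plan '[0,0.1,0,0,0,0,0,0,0,0,0,0]'

```text
time_s: 43.2
ee_pos: [459.5, -67.4, 96.1]
ee_rot: [-179.3, -0.1, 90.9]
force: [-15.1, -1.1, 14.6]
gripper_width: 11.3
gripper_force: 45.0
```

```bash
python3 - <<'E'
from h import *
s=sensors.state();print(s['ee_pos'],s['ee_rot'],s['force'],s['torque'])
E
```

```text
[459.51394606 -67.36804393  96.07714253] [-1.79343437e+02 -5.83381711e-02  9.09279948e+01] [-15.09100392  -1.09946632  14.64705963] [-0.29879907  2.30011955 -0.34338109]
```

Call:
step_arm --plan '[0,0.1,-0.03,0,0,0,0,0,0,0,0,0]'

```text
time_s: 43.37
ee_pos: [459.8, -67.5, 96.2]
ee_rot: [-179.2, -0.0, 91.0]
force: [-16.0, -1.7, 16.5]
gripper_width: 11.7
gripper_force: 45.0
```

Call:
step_arm --plan '[0,0.1,0,0,0,0,0,0,0,0,0,0,0,0,0,0,0,0,0,0,0,0,0,0]'

```text
time_s: 43.7
ee_pos: [459.8, -67.4, 96.2]
ee_rot: [-179.1, -0.0, 91.0]
force: [-17.4, -2.6, 17.7]
gripper_width: 11.8
gripper_force: 45.1
```

```bash
python3 - <<'E'
from h import *
s=sensors.state(); P=s['ee_pos'];print(P,s['ee_rot'],s['force'],s['torque'])
p=viewer.grab_frame('wrist'); save(p,'w10')
for n,z in (('edge_left',71),('edge_right',71),('fence_face',68),('slide_face',68)):
    for q in viewer.pinpoint(n,p)[:1]: print(n,np.round(q['location'],1),round(q['score'],2),onz(p,q['location'],z).round(1))
E
```

```text
[459.8042008  -67.42214237  96.20937699] [-1.79141359e+02 -4.93819646e-02  9.09695689e+01] [-17.40765082  -2.58771244  17.68096529] [-0.38016859  2.79086143 -0.18268396]
edge_left [414.4  22.3] 0.89 [503.1  58.4  71. ]
```

View pics/w10.png

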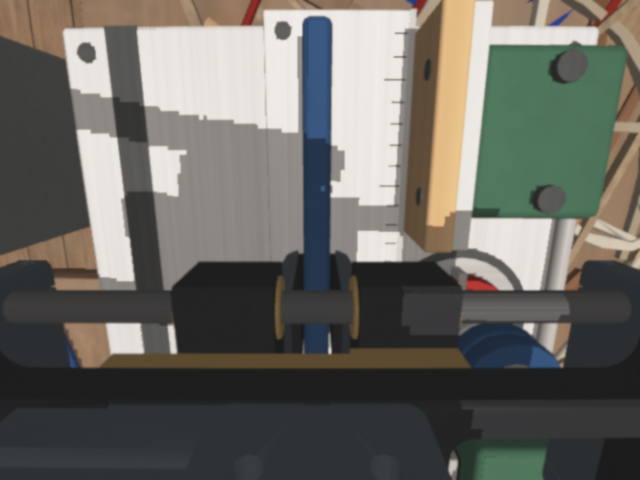

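Call:
step_arm --plan '[0,0.15,0,0,0,0,0,0,0,0,0,0,0,0,0,0,0,0]'

```text
time_s: 44.2
ee_pos: [459.9, -67.4, 96.3]
ee_rot: [-179.0, -0.0, 91.0]
force: [-21.3, -3.3, 21.1]
gripper_width: 11.9
gripper_force: 45.1
```

Call:
step_arm --plan '[0,-0.1,0,0,0,0,0,-0.15,-0.05,0,0,0,0,0,0,0,0,0,0,0,0,0,0,0]'

```text
time_s: 44.53
ee_pos: [459.8, -67.4, 96.2]
ee_rot: [-179.3, -0.0, 91.0]
force: [-13.8, -2.2, 10.6]
gripper_width: 11.9
gripper_force: 45.0
```

```bash
python3 - <<'E'
from h import *
s=sensors.state(); P=s['ee_pos'];print(P,s['ee_rot'],s['force'],s['torque'])
E
```

```text
[459.80718446 -67.43726494  96.20663246] [-1.79259365e+02 -4.79533730e-02  9.09667056e+01] [-13.849909    -2.20206843  10.57985216] [-0.39761728  2.26536191 -0.16648344]
```

Call:
step_arm --plan '[0,0,0,0,0,0,0,0,0,0,0,0,0,0,0,0,0,0,0,0,0,0,0,0]' --hand 3.4

```text
time_s: 44.87
ee_pos: [466.7, -67.6, 97.0]
ee_rot: [179.9, 0.0, 91.0]
force: [0.5, -0.1, 0.3]
gripper_width: 33.4
gripper_force: 0.0
```

Call:
step_arm --plan '[0,0,-1,0,0,0,0,0,-2,0,0,0,0,0,-4,0,0,0,0,0,-4,0,0,0,0,0,-3,0,0,0]'

```text
time_s: 45.28
ee_pos: [466.9, -67.7, 240.1]
ee_rot: [179.7, 0.0, 91.0]
force: [0.5, -0.0, 0.1]
gripper_width: 34.1
gripper_force: 0.0
```

```bash
python3 - <<'E'
from h import *
plan((568,-190,225,33))
E
```

```text
[-1.38, 1.1, 0.17, 0.001, 0, 0.112, -1.25, 1.25, 0.17, 0.001, 0, 0.112, -1.1, 1.38, 0.17, 0.001, 0, 0.112, -0.94, 1.49, 0.17, 0.001, 0, 0.112, -0.77, 1.59, 0.17, 0.001, 0, 0.112]
[-0.58, 1.66, 0.17, 0.001, 0, 0.112, -0.39, 1.72, 0.16, 0.001, 0, 0.112, -0.2, 1.75, 0.16, 0.001, 0, 0.112, 0, 1.76, 0.16, 0.001, 0, 0.112]
```

Call:
step_arm --plan '[-1.38,1.1,0.17,0,0,0.112,-1.25,1.25,0.17,0,0,0.112,-1.1,1.38,0.17,0,0,0.112,-0.94,1.49,0.17,0,0,0.112,-0.77,1.59,0.17,0,0,0.112]'

```text
time_s: 45.7
ee_pos: [522.9, -136.4, 228.5]
ee_rot: [179.9, -0.0, 58.6]
force: [-0.6, -0.3, 0.3]
gripper_width: 34.0
gripper_force: 0.0
```

Call:
step_arm --plan '[-0.58,1.66,0.17,0,0,0.112,-0.39,1.72,0.17,0,0,0.112,-0.2,1.75,0.17,0,0,0.112,0,1.76,0.17,0,0,0.112,0,0,0,0,0,0]'

```text
time_s: 46.12
ee_pos: [568.9, -192.2, 220.8]
ee_rot: [179.9, -0.1, 33.0]
force: [0.2, 0.2, 0.1]
gripper_width: 34.2
gripper_force: 0.0
```

Call:
step_arm --plan '[0,0,0,0,0,0,0,0,0,0,0,0]'

```text
time_s: 46.28
ee_pos: [566.3, -189.4, 221.4]
ee_rot: [-180.0, 0.0, 33.3]
force: [0.2, -0.1, 0.3]
gripper_width: 33.8
gripper_force: 0.0
```

```bash
python3 - <<'E'
from h import *
s=sensors.state(); P=s['ee_pos'];print(s['time_s'],P,s['ee_rot'],s['force'])
p=viewer.grab_frame('wrist'); save(p,'w11')
for n,z in (('knob_grip',138),('spindle_tip',143),('slide_face',68),('edge_left',71),('edge_right',71)):
    for q in viewer.pinpoint(n,p)[:1]: print(n,np.round(q['location'],1),round(q['score'],2),onz(p,q['location'],z).round(1))
T=viewer.grab_frame('top')
for n,z in (('knob_grip',138),('edge_left',71),('edge_right',71)):
    for q in viewer.pinpoint(n,T)[:1]: print('top',n,np.round(q['location'],1),round(q['score'],2),onz(T,q['location'],z).round(1))
E
```

```text
46.2833 [ 566.28017182 -189.41894501  221.38518545] [-1.79954515e+02  4.58826584e-04  3.33180637e+01] [ 0.21269485 -0.12437909  0.30731407]
knob_grip [147. 240.] 0.72 [504.1 -85.6 138. ]
spindle_tip [174.4 204.5] 0.85 [539.1 -91.4 143. ]
slide_face [281.8 281.2] 0.89 [ 504.  -190.8   68. ]
edge_left [281.1 280.9] 0.26 [ 505.1 -189.7   71. ]
edge_right [149.2 242.7] 0.74 [470.3 -69.7  71. ]
top edge_left [336.5 245.5] 0.89 [500.8  56.8  71. ]
top edge_right [405.9 226.4] 0.74 [ 540.7 -101.5   71. ]
```

View pics/w11.png

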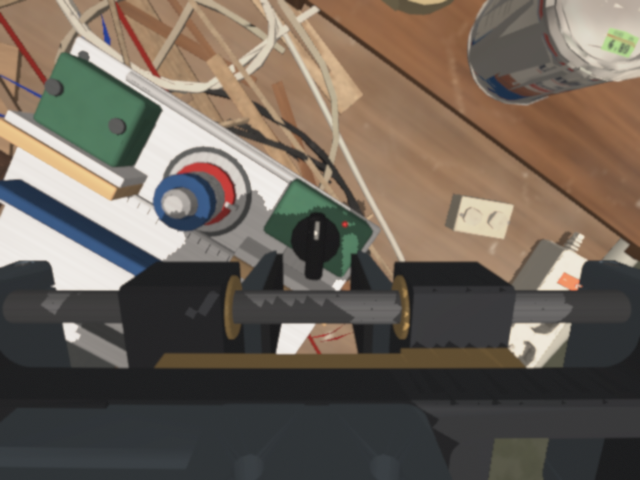

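```bash
python3 - <<'E'
from h import *
p=viewer.grab_frame('wrist');s=sensors.state()
a=onz(p,(317,213),148);b=onz(p,(314,278),148);print(a,b,(a+b)/2,np.linalg.norm(a-b),np.degrees(np.arctan2(*(a-b)[1::-1])))
g=cv2.cvtColor(p['img'],cv2.COLOR_RGB2GRAY)
for r in (212,220,230,240,250,260,268,276): print(r,g[r,290:345:3].tolist())
print(s['ee_pos'],s['ee_rot'])
E
```

```text
[ 588.27449047 -175.6521214   148.        ] [ 548.62634016 -199.08774834  148.        ] [ 568.45041532 -187.36993487  148.        ] 46.05653518199287 30.586910890064487
212 [108, 108, 112, 107, 101, 88, 67, 50, 37, 41, 45, 60, 66, 66, 66, 65, 66, 74, 83]
220 [66, 66, 66, 52, 31, 29, 27, 27, 43, 49, 27, 25, 28, 43, 64, 66, 66, 67, 70]
230 [63, 31, 29, 28, 28, 27, 28, 29, 120, 126, 29, 26, 26, 28, 28, 28, 57, 64, 65]
240 [43, 27, 27, 27, 26, 27, 26, 27, 49, 41, 28, 24, 27, 28, 27, 27, 33, 73, 108]
250 [113, 47, 29, 27, 28, 25, 26, 28, 27, 27, 26, 25, 27, 28, 26, 31, 62, 73, 109]
260 [119, 118, 116, 108, 71, 30, 26, 27, 26, 27, 26, 27, 34, 56, 65, 65, 64, 68, 105]
268 [107, 110, 117, 118, 115, 39, 26, 28, 27, 27, 28, 85, 66, 64, 64, 64, 64, 68, 102]
276 [110, 108, 108, 108, 107, 51, 26, 27, 26, 24, 68, 142, 143, 145, 142, 122, 93, 111, 136]
[ 566.46907238 -189.78130338  221.62390943] [ 1.79997508e+02 -1.12010159e-02  3.32246887e+01]
```

Call:
step_arm --plan '[0.3,-0.1,2.5,0,0,0.045,0,0,2.5,0,0,0,0,0,2,0,0,0,0,0,1,0,0,0,0,0,0.4,0,0,0]'

```text
time_s: 47.25
ee_pos: [567.2, -187.0, 136.9]
ee_rot: [-179.8, 0.1, 30.6]
force: [-7.1, 2.8, 15.4]
gripper_width: 34.3
gripper_force: 7.9
```

Call:
step_arm --plan '[0,0,0,0,0,0,0,0,0,0,0,0]'

```text
time_s: 47.42
ee_pos: [569.0, -187.6, 138.3]
ee_rot: [179.9, -0.1, 30.6]
force: [1.0, -0.3, 0.3]
gripper_width: 34.1
gripper_force: 0.0
```

Call:
step_arm --plan '[0,0,0,0,0,0,0,0,0,0,0,0,0,0,0,0,0,0,0,0,0,0,0,0,0,0,0,0,0,0]' --hand 0 --newtons 30

```text
time_s: 47.83
ee_pos: [568.3, -187.0, 137.8]
ee_rot: [-180.0, -0.0, 30.6]
force: [-2.0, 2.8, 1.9]
gripper_width: 12.9
gripper_force: 30.0
```

```bash
python3 - <<'E'
from h import *
s=sensors.state(); print(s['time_s'],s['ee_pos'],s['ee_rot'],s['force'],s['torque'],s['gripper_width'],np.round(s['qpos'],1))
E
```

```text
47.8333 [ 568.3255206  -186.97266276  137.84622691] [-1.79950120e+02 -1.86055611e-02  3.06206812e+01] [-1.95197578  2.76378303  1.92980042] [0.31415016 0.34053465 0.01183467] 12.943102075583601 [-19.3  24.3  94.1   0.1  61.7  40. ]
```

Call:
step_arm --plan '[0,0,0,0,0,0.08,0,0,0,0,0,0.08,0,0,0,0,0,0.08,0,0,0,0,0,0.08,0,0,0,0,0,0.08]'

```text
time_s: 48.25
ee_pos: [568.6, -187.8, 137.8]
ee_rot: [179.9, -0.0, 7.5]
force: [-0.9, -0.8, 2.1]
gripper_width: 12.5
gripper_force: 30.0
```

Call:
step_arm --plan '[0,0,0,0,0,0.08,0,0,0,0,0,0.08,0,0,0,0,0,0.08,0,0,0,0,0,0.08,0,0,0,0,0,0.08]'

```text
time_s: 48.67
ee_pos: [568.5, -188.7, 137.9]
ee_rot: [179.9, -0.1, -15.4]
force: [-0.0, -2.3, 1.8]
gripper_width: 13.0
gripper_force: 30.0
```

Call:
step_arm --plan '[0,0,0,0,0,0.08,0,0,0,0,0,0.08,0,0,0,0,0,0.08,0,0,0,0,0,0.08,0,0,0,0,0,0]'

```text
time_s: 49.08
ee_pos: [568.2, -189.3, 137.8]
ee_rot: [179.8, -0.1, -33.6]
force: [-2.2, -4.7, 1.6]
gripper_width: 12.8
gripper_force: 30.0
```

```bash
python3 - <<'E'
from h import *
s=sensors.state(); print(s['time_s'],s['ee_pos'],s['ee_rot'],s['force'],s['torque'],s['gripper_width'],np.round(s['qpos'],1))
E
```

```text
49.0833 [ 568.22846118 -189.29443162  137.84949008] [ 1.79826956e+02 -1.10173015e-01 -3.36447842e+01] [-2.24013712 -4.7489263   1.57208641] [-0.79143726  0.49589379  0.02337091] 12.835077823425484 [-19.4  24.3  94.1  -0.2  61.6 104.3]
```

Call:
step_arm --plan '[0,0,0,0,0,0.03,0,0,0,0,0,0,0,0,0,0,0,0,0,0,0,0,0,0,0,0,0,0,0,0]'

```text
time_s: 49.5
ee_pos: [568.2, -189.3, 137.9]
ee_rot: [179.8, -0.1, -35.2]
force: [-1.4, -5.1, 1.9]
gripper_width: 12.9
gripper_force: 30.0
```

Call:
step_arm --plan '[0,0,0,0,0,0,0,0,0,0,0,0,0,0,0,0,0,0,0,0,0,0,0,0]' --hand 3.4

```text
time_s: 49.83
ee_pos: [568.5, -187.1, 137.4]
ee_rot: [-180.0, 0.0, -35.2]
force: [-0.0, 0.8, 0.4]
gripper_width: 33.5
gripper_force: 0.0
```

Call:
step_arm --plan '[0,0,-2,0,0,0,0,0,-3,0,0,0,0,0,-3,0,0,0,0,0,0,0,0,0,0,0,0,0,0,0]'

```text
time_s: 50.25
ee_pos: [569.5, -187.5, 219.5]
ee_rot: [-179.9, -0.2, -35.2]
force: [-0.4, -0.3, -0.4]
gripper_width: 34.2
gripper_force: 0.0
```

Call:
step_arm --plan '[0,0,0,0,0,0,0,0,0,0,0,0]'

```text
time_s: 50.42
ee_pos: [567.6, -187.0, 216.0]
ee_rot: [180.0, 0.2, -35.2]
force: [-0.1, 1.1, -0.7]
gripper_width: 34.3
gripper_force: 0.0
```

```bash
python3 - <<'E'
from h import *
s=sensors.state(); print(s['time_s'],s['ee_pos'],s['ee_rot'],s['force'])
p=viewer.grab_frame('wrist')
b=p['img'][180:300,255:375,::-1]; cv2.imwrite('pics/w12.png',cv2.resize(b,None,fx=5,fy=5,interpolation=2))
for n,z in (('knob_grip',138),('spindle_tip',143),('slide_face',68)):
    for q in viewer.pinpoint(n,p)[:1]: print(n,np.round(q['location'],1),round(q['score'],2),onz(p,q['location'],z).round(1))
T=viewer.grab_frame('top')
for n,z in (('knob_grip',138),('edge_left',71),('edge_right',71),('slide_face',68)):
    for q in viewer.pinpoint(n,T)[:2]: print('top',n,np.round(q['location'],1),round(q['score'],2),onz(T,q['location'],z).round(1))
E
```

```text
50.4167 [ 567.61848572 -187.01047536  216.01153335] [ 1.79960321e+02  1.69042757e-01 -3.52493681e+01] [-0.10125878  1.12187471 -0.73832208]
knob_grip [316.6 251.9] 0.58 [ 565.4 -185.6  138. ]
slide_face [359.4 281.8] 0.67 [ 502.2 -189.5   68. ]
top knob_grip [447.9 209.5] 0.62 [ 563.4 -184.7  138. ]
top edge_left [333.8 246.9] 0.96 [497.7  62.9  71. ]
top edge_right [444.  240.7] 0.79 [ 505.8 -186.4   71. ]
top slide_face [442.8 241.5] 0.66 [ 504.5 -184.1   68. ]
```

View pics/w12.png

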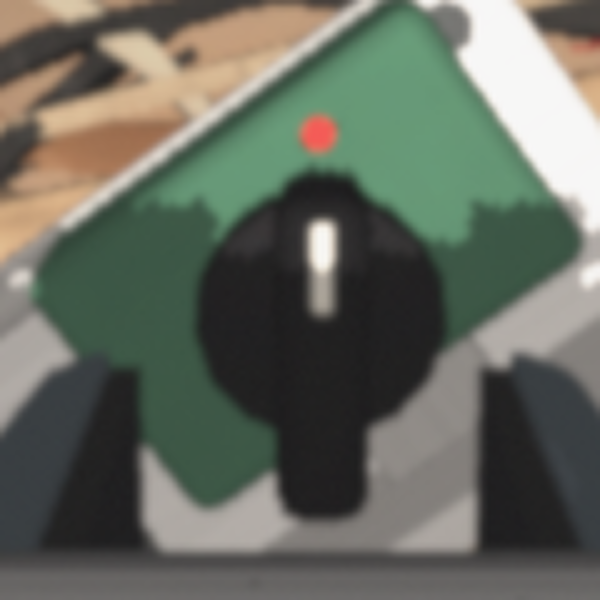

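```bash
python3 - <<'E'
from h import *
T=viewer.grab_frame('top');im=T['img'];hs=cv2.cvtColor(im,cv2.COLOR_RGB2HSV)
rows=slice(222,256)
for nm,cs in (('fixed',range(340,380,3)),('slide',range(428,468,3))):
    out=[]
    for c in cs:
        m=(hs[rows,c,1]>75)&(hs[rows,c,0]>10)&(hs[rows,c,0]<25)
        i=np.where(m)[0]+222
        if len(i)>1: 
            w=hs[i,c,1].astype(float); out.append((c,i[0],i[-1],*onz(T,(c,i.mean()),105)[:2].round(1)))
    print(nm,out)
E
```

```text
fixed [(340, np.int64(238), np.int64(244), np.float64(505.5), np.float64(49.3)), (343, np.int64(238), np.int64(244), np.float64(505.3), np.float64(42.7)), (346, np.int64(238), np.int64(243), np.float64(506.3), np.float64(36.1)), (349, np.int64(238), np.int64(243), np.float64(506.1), np.float64(29.5)), (352, np.int64(238), np.int64(243), np.float64(506.0), np.float64(23.0)), (355, np.int64(238), np.int64(243), np.float64(505.8), np.float64(16.4)), (358, np.int64(238), np.int64(243), np.float64(505.6), np.float64(9.8)), (361, np.int64(238), np.int64(243), np.float64(505.5), np.float64(3.3)), (364, np.int64(237), np.int64(243), np.float64(506.4), np.float64(-3.4)), (367, np.int64(237), np.int64(243), np.float64(506.3), np.float64(-9.9)), (370, np.int64(237), np.int64(242), np.float64(507.2), np.float64(-16.5)), (373, np.int64(237), np.int64(242), np.float64(507.1), np.float64(-23.1)), (376, np.int64(237), np.int64(242), np.float64(506.9), np.float64(-29.7)), (379, np.int64(237), np.int64(241), np.float64(507.9), np.float64(-36.3))]
slide [(428, np.int64(235), np.int64(240), np.float64(508.6), np.float64(-144.3)), (431, np.int64(235), np.int64(240), np.float64(508.4), np.float64(-150.9)), (434, np.int64(235), np.int64(240), np.float64(508.3), np.float64(-157.5)), (437, np.int64(234), np.int64(240), np.float64(509.2), np.float64(-164.2)), (440, np.int64(234), np.int64(239), np.float64(510.2), np.float64(-170.9))]
```

```bash
python3 - <<'E'
from h import *
plan((462,-67.4,225,91))
E
```

```text
[-0.82, -0.19, -0.04, 0, 0, -0.116, -0.79, -0.29, -0.04, 0, 0, -0.116, -0.76, -0.38, -0.04, 0, 0, -0.116, -0.71, -0.46, -0.04, 0, 0, -0.116, -0.65, -0.54, -0.04, 0, 0, -0.116]
[-0.58, -0.61, -0.04, 0, 0, -0.116, -0.51, -0.67, -0.04, 0, 0, -0.116, -0.43, -0.73, -0.04, 0, 0, -0.116, -0.34, -0.77, -0.04, 0, 0, -0.116, -0.25, -0.81, -0.04, 0, 0, -0.116]
[-0.15, -0.83, -0.04, 0, 0, -0.116, -0.05, -0.84, -0.04, 0, 0, -0.116, 0.04, -0.84, -0.04, 0, 0, -0.116, 0.14, -0.83, -0.04, 0, 0, -0.116, 0.24, -0.81, -0.04, 0, 0, -0.116]
[0.33, -0.78, -0.04, 0, 0, -0.116, 0.42, -0.73, -0.04, 0, 0, -0.116, 0.5, -0.68, -0.04, 0, 0, -0.116, 0.57, -0.62, -0.04, 0, 0, -0.116]
```

Call:
step_arm --plan '[-0.82,-0.19,-0.05,0,0,-0.116,-0.79,-0.29,-0.05,0,0,-0.116,-0.76,-0.38,-0.05,0,0,-0.116,-0.71,-0.46,-0.05,0,0,-0.116,-0.65,-0.54,-0.05,0,0,-0.116]'

```text
time_s: 51.33
ee_pos: [540.2, -155.5, 220.1]
ee_rot: [-180.0, -0.0, -1.7]
force: [0.5, -0.4, 0.6]
gripper_width: 34.0
gripper_force: 0.0
```

Call:
step_arm --plan '[-0.58,-0.61,-0.05,0,0,-0.116,-0.51,-0.67,-0.05,0,0,-0.116,-0.43,-0.73,-0.05,0,0,-0.116,-0.34,-0.77,-0.05,0,0,-0.116,-0.25,-0.81,-0.05,0,0,-0.116]'

```text
time_s: 51.75
ee_pos: [512.1, -124.0, 222.7]
ee_rot: [180.0, -0.0, 31.5]
force: [-0.3, 0.3, 0.6]
gripper_width: 34.2
gripper_force: 0.0
```

Call:
step_arm --plan '[-0.15,-0.83,-0.05,0,0,-0.116,-0.05,-0.84,-0.05,0,0,-0.116,0.04,-0.84,-0.05,0,0,-0.116,0.14,-0.83,-0.05,0,0,-0.116,0.24,-0.81,-0.05,0,0,-0.116]'

```text
time_s: 52.17
ee_pos: [484.2, -92.4, 225.2]
ee_rot: [180.0, -0.0, 64.8]
force: [0.4, 0.2, -0.4]
gripper_width: 33.9
gripper_force: 0.0
```

Call:
step_arm --plan '[0.33,-0.78,0,0,0,-0.116,0.42,-0.73,0,0,0,-0.116,0.5,-0.68,0,0,0,-0.116,0.57,-0.62,0,0,0,-0.116,0,0,0,0,0,0]'

```text
time_s: 52.58
ee_pos: [461.1, -66.6, 225.2]
ee_rot: [-180.0, -0.0, 91.2]
force: [0.1, 0.6, 0.6]
gripper_width: 34.2
gripper_force: 0.0
```

Call:
step_arm --plan '[0,0,0,0,0,0,0,0,0,0,0,0]'

```text
time_s: 52.75
ee_pos: [462.5, -67.7, 225.2]
ee_rot: [180.0, 0.0, 90.9]
force: [0.1, -0.3, 1.2]
gripper_width: 33.8
gripper_force: 0.0
```

```bash
python3 - <<'E'
from h import *
s=sensors.state();P=s['ee_pos'];print(s['time_s'],P,s['ee_rot'])
p=viewer.grab_frame('wrist')
hs=cv2.cvtColor(p['img'],cv2.COLOR_RGB2HSV)
Rl=[]
for r in range(30,250,5):
    m=(hs[r,250:390,0]>95)&(hs[r,250:390,0]<125)&(hs[r,250:390,1]>120)
    if m.sum()>4: Rl.append((250+np.mean(np.where(m)[0]),r))
W=np.array([onz(p,q,104)[:2] for q in Rl]);k=np.polyfit(W[:,1],W[:,0],1);print('yaw',-np.degrees(np.arctan(k[0])),'x@-67',np.polyval(k,-67),W[0],W[-1],len(W))
plan((np.polyval(k,-67.4),-67.4,96.5,91))
E
```

```text
52.75 [462.51078313 -67.70197193 225.20784382] [1.79954099e+02 1.45782794e-02 9.08830251e+01]
yaw 0.718375106220088 x@-67 459.12770253288085 [457.79795828  46.44647604] [459.26539822 -76.46222664] 33
[0.01, -0.09, 3.22, 0, 0, 0, 0.01, -0.09, 3.22, 0, 0, 0, 0.01, -0.09, 3.22, 0, 0, 0, 0.01, -0.09, 3.22, 0, 0, 0]
```

Call:
step_arm --plan '[0,-0.3,3.5,0,0,0,0,0,3.5,0,0,0,0,0,3,0,0,0,0,0,1.7,0,0,0,0,0,0.9,0,0,0]'

```text
time_s: 53.22
ee_pos: [457.8, -67.6, 96.6]
ee_rot: [-179.7, -0.0, 90.9]
force: [-0.3, 0.0, -0.5]
gripper_width: 34.0
gripper_force: 0.0
```

Call:
step_arm --plan '[0,0,0.2,0,0,0,0,0,0,0,0,0,0,0,0,0,0,0]'

```text
time_s: 53.47
ee_pos: [460.3, -67.8, 98.1]
ee_rot: [179.9, 0.0, 91.0]
force: [-0.3, 0.2, 1.3]
gripper_width: 33.9
gripper_force: 0.0
```

Call:
step_arm --plan '[0,0,0,0,0,0,0,0,0,0,0,0,0,0,0,0,0,0,0,0,0,0,0,0,0,0,0,0,0,0]' --hand 0 --newtons 45

```text
time_s: 53.88
ee_pos: [459.4, -67.5, 97.7]
ee_rot: [179.9, 0.0, 91.0]
force: [-0.6, 0.5, 3.5]
gripper_width: 11.5
gripper_force: 45.0
```

Call:
step_arm --plan '[0,0,0,0,0,0,0,0,0,0,0,0]'

```text
time_s: 54.05
ee_pos: [459.5, -67.5, 97.7]
ee_rot: [179.9, 0.0, 91.0]
force: [-0.3, 0.1, 5.6]
gripper_width: 11.9
gripper_force: 45.0
```

Call:
step_arm --plan '[0,-0.7,-0.3,0,0,0,0,-1.5,-2,0,0,0,0,0,-4,0,0,0,0,0,-4,0,0,0,0,0,0,0,0,0]'

```text
time_s: 54.47
ee_pos: [440.5, -68.6, 206.4]
ee_rot: [179.2, 0.1, 91.0]
force: [1.8, -0.3, -2.7]
gripper_width: 11.4
gripper_force: 45.0
```

```bash
python3 - <<'E'
from h import *
s=sensors.state();print(s['ee_pos'],s['gripper_width'],s['force'])
plan((526,386.5,205,4.9))
E
```

```text
[440.46810454 -68.57370744 206.44041893] 11.382647508053 [ 1.75286482 -0.27834259 -2.71087818]
[3.49, 0.72, 0.01, 0.001, -0.001, 0.116, 3.55, 0.31, 0.01, 0.001, -0.001, 0.116, 3.56, -0.1, 0, 0.001, -0.001, 0.116, 3.52, -0.51, 0, 0.001, -0.001, 0.116, 3.44, -0.92, 0, 0.001, -0.001, 0.116]
[3.31, -1.31, 0, 0.001, -0.001, 0.116, 3.14, -1.68, -0.01, 0.001, -0.001, 0.116, 2.92, -2.04, -0.01, 0.001, -0.001, 0.116, 2.67, -2.36, -0.01, 0.001, -0.001, 0.116, 2.38, -2.65, -0.01, 0.001, -0.001, 0.116]
[2.05, -2.91, -0.01, 0.001, -0.001, 0.116, 1.7, -3.13, -0.01, 0.001, -0.001, 0.116, 1.33, -3.3, 0, 0.001, -0.001, 0.116]
```

Call:
step_arm --plan '[3.49,0.72,0,0,0,0.116,3.55,0.31,0,0,0,0.116,3.56,-0.1,0,0,0,0.116,3.52,-0.51,0,0,0,0.116,3.44,-0.92,0,0,0,0.116]'

```text
time_s: 54.88
ee_pos: [465.2, 100.0, 199.1]
ee_rot: [-179.9, 0.1, 59.1]
force: [0.8, 0.2, -2.0]
gripper_width: 11.7
gripper_force: 45.0
```

Call:
step_arm --plan '[3.31,-1.31,0,0,0,0.116,3.14,-1.68,0,0,0,0.116,2.92,-2.04,0,0,0,0.116,2.67,-2.36,0,0,0,0.116,2.38,-2.65,0,0,0,0.116]'

```text
time_s: 55.3
ee_pos: [493.1, 275.7, 198.8]
ee_rot: [180.0, 0.1, 25.9]
force: [1.2, -0.6, -2.2]
gripper_width: 11.6
gripper_force: 45.0
```

Call:
step_arm --plan '[2.05,-2.91,0,0,0,0.116,1.7,-3.13,0,0,0,0.116,1.33,-3.3,0,0,0,0.116,0,0,0,0,0,0,0,0,0,0,0,0]'

```text
time_s: 55.72
ee_pos: [509.8, 381.0, 198.0]
ee_rot: [179.9, 0.2, 6.5]
force: [0.3, -0.6, -2.5]
gripper_width: 11.6
gripper_force: 45.0
```

```bash
python3 - <<'E'
from h import *
s=sensors.state();P=s['ee_pos'];print(P,s['ee_rot'],s['gripper_width'],s['force'])
p=viewer.grab_frame('wrist')
for n,z in (('straightedge',P[2]-30),('edge_left',P[2]-27),('mat',0)):
    for q in viewer.pinpoint(n,p)[:1]: print(n,np.round(q['location'],1),round(q['score'],2),onz(p,q['location'],z).round(1))
plan((526,386.5,45,4.9))
E
```

```text
[509.77457699 381.0144276  197.97529088] [1.79897501e+02 1.60314257e-01 6.50850803e+00] 11.57750519586728 [ 0.33371738 -0.64055405 -2.54883224]
straightedge [336.3 268.9] 0.78 [512.5 370.2 168. ]
edge_left [411.8  25.2] 0.96 [638.3 350.1 171. ]
[0.41, -0.16, 3.87, 0, 0, 0.006, 0.41, -0.16, 3.87, 0, 0, 0.006, 0.41, -0.16, 3.87, 0, 0, 0.006, 0.41, -0.17, 3.87, 0, 0, 0.006]
```

Call:
step_arm --plan '[0.41,-0.16,3.8,0,0,0.006,0.41,-0.16,3.8,0,0,0.006,0.41,-0.16,3.8,0,0,0.006,0.41,-0.17,2.2,0,0,0.006,0,0,1.2,0,0,0]'

```text
time_s: 56.33
ee_pos: [525.4, 385.8, 48.6]
ee_rot: [179.8, 0.3, 4.8]
force: [-0.5, 0.7, -2.5]
gripper_width: 11.7
gripper_force: 45.0
```

Call:
step_arm --plan '[0,0,0.7,0,0,0,0,0,0.4,0,0,0,0,0,0,0,0,0,0,0,0,0,0,0]'

```text
time_s: 56.67
ee_pos: [527.2, 388.5, 42.8]
ee_rot: [-179.9, -0.1, 4.9]
force: [-1.0, 0.4, -3.0]
gripper_width: 12.2
gripper_force: 45.0
```

Call:
step_arm --plan '[0,0,0.5,0,0,0,0,0,0.3,0,0,0,0,0,0,0,0,0]'

```text
time_s: 56.92
ee_pos: [526.2, 388.0, 33.0]
ee_rot: [180.0, 0.0, 4.9]
force: [-0.2, -0.1, -2.6]
gripper_width: 11.7
gripper_force: 45.0
```

Call:
step_arm --plan '[0,0,0.1,0,0,0,0,0,0,0,0,0,0,0,0,0,0,0]'

```text
time_s: 57.17
ee_pos: [526.3, 388.1, 32.7]
ee_rot: [-180.0, -0.0, 4.9]
force: [-1.5, -1.5, 1.3]
gripper_width: 11.6
gripper_force: 45.0
```

On the mat; release, retreat and check everything.

Call:
step_arm --plan '[0,0,0,0,0,0,0,0,0,0,0,0,0,0,0,0,0,0,0,0,0,0,0,0]' --hand 3.4

```text
time_s: 57.5
ee_pos: [526.6, 388.2, 32.1]
ee_rot: [-180.0, -0.0, 4.9]
force: [0.2, 0.5, -0.5]
gripper_width: 33.3
gripper_force: 0.0
```

Call:
step_arm --plan '[0,0,-1,0,0,0,0,0,-2,0,0,0,0,0,-4,0,0,0,0,0,-4,0,0,0,0,0,-4,0,0,0]'

```text
time_s: 57.92
ee_pos: [526.2, 387.9, 184.3]
ee_rot: [180.0, 0.0, 4.9]
force: [0.6, 0.9, -0.7]
gripper_width: 33.9
gripper_force: 0.0
```

Call:
step_arm --plan '[0,0,-2,0,0,0,0,0,0,0,0,0,0,0,0,0,0,0]'

```text
time_s: 58.17
ee_pos: [526.9, 388.4, 204.4]
ee_rot: [-179.9, -0.2, 4.9]
force: [0.6, 0.3, -1.1]
gripper_width: 34.3
gripper_force: 0.0
```

```bash
python3 - <<'E'
from h import *
s=sensors.state();print(s['time_s'],s['ee_pos'],s['gripper_width'],s['force'])
p=viewer.grab_frame('wrist');T=viewer.grab_frame('top');S=viewer.grab_frame('scene')
for n,z in (('straightedge',3),('edge_left',6),('edge_right',6),('mat',0)):
    for nm,c in (('w',p),('t',T)):
        for q in viewer.pinpoint(n,c)[:1]: print(nm,n,round(q['score'],2),onz(c,q['location'],z).round(1))
for n,z in (('spindle_tip',143),('offcut_mid',26),('spacer_a',120),('knob_grip',138)):
    for nm,c in (('s',S),('t',T)):
        for q in viewer.pinpoint(n,c)[:4]: print(nm,n,np.round(q['location']),round(q['score'],2),onz(c,q['location'],z).round(1))
# mat/rail edges in the wrist image
hs=cv2.cvtColor(p['img'],cv2.COLOR_RGB2HSV)
for r in (100,150): print(r,[tuple(int(v) for v in hs[r,c]) for c in range(240,400,6)])
E
```

```text
58.1667 [526.9273627  388.44424296 204.3769377 ] 34.34354437622053 [ 0.57195336  0.30212711 -1.05819898]
w straightedge 0.86 [526.4 380.5   3. ]
t straightedge 0.64 [523.2 379.7   3. ]
w edge_left 0.96 [651.9 354.3   6. ]
t edge_left 0.77 [651.7 356.9   6. ]
w edge_right 0.76 [403.1 332.2   6. ]
t edge_right 0.37 [ 553.7 -109.3    6. ]
t spindle_tip [407. 227.] 0.56 [526.7 -94.1 143. ]
s offcut_mid [398. 267.] 0.63 [386.4 137.1  26. ]
t offcut_mid [306. 299.] 0.72 [384.5 130.2  26. ]
t spacer_a [402. 226.] 0.65 [534.  -85.7 120. ]
t spacer_a [401. 228.] 0.59 [529.4 -83.6 120. ]
t spacer_a [400. 225.] 0.37 [535.4 -81.9 120. ]
t knob_grip [448. 208.] 0.52 [ 567.  -184.5  138. ]
100 [(12, 122, 75), (14, 93, 164), (14, 92, 166), (14, 90, 168), (14, 89, 170), (12, 63, 166), (173, 6, 166), (170, 5, 162), (170, 5, 167), (30, 1, 246), (20, 3, 245), (21, 8, 236), (109, 105, 134), (107, 139, 152), (165, 2, 211), (30, 1, 246), (20, 3, 246), (15, 2, 246), (30, 1, 246), (15, 2, 246), (20, 3, 246), (0, 10, 172), (1, 145, 128), (2, 182, 147), (5, 47, 135), (18, 52, 107), (19, 57, 184)]
150 [(12, 121, 82), (14, 94, 169), (14, 91, 169), (14, 91, 169), (14, 86, 170), (13, 83, 172), (170, 5, 164), (173, 6, 157), (165, 7, 156), (20, 3, 246), (15, 2, 246), (15, 2, 246), (110, 88, 133), (107, 140, 149), (12, 6, 222), (20, 3, 246), (15, 2, 245), (20, 3, 246), (15, 2, 246), (15, 4, 243), (17, 7, 239), (165, 6, 162), (165, 6, 162), (170, 5, 163), (13, 84, 157), (14, 96, 162), (14, 98, 162)]
```

```bash
python3 -c "
from workcell import env
print(env.job_done())"
```

```text
the job is handed in; nothing more can be done
None
```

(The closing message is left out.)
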